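Empty the last rack into the tray and send it on

ROBOT

A 6-joint arm with a two-finger parallel gripper is mounted at the origin on the work surface. World frame = base frame: x ahead of the robot, y to its left, z up, the work surface at z = 0. Lengths are in m, angles in rad, forces in N, time in s.
With the tool pointing down it reaches from about 0.375 to 0.9 m from the base axis. Payload 3.1 kg.
Tool frame: the origin (TCP) lies between the finger pads; the fingertips stand 11 mm ahead of it and the grasp point (between the pads) lies 8 mm behind it; z points along the fingers, y is the direction in which the jaws open and shut (so a half turn about z gives the same grasp; the last joint's range is limited). The gripper opens to 85 mm and grips with 20 to 120 N. Pads are 22 mm wide; open, the fingers measure 114 mm over their backs; the gripper's body (76 mm by 85 mm) begins 54 mm behind the grasp point. The pads swing forward as they close: fully open they stand 13 mm farther back than shut.
Start: joints at [-1.508, 0.527, 1.433, -0, 1.181, -0.178], TCP at [0.149, -0.607, 0.205] pointing down, gripper open.
Joint ranges: [-3.08, 3.08], [-0.75, 2.2], [0.22, 2.44], [-1.43, 4.57], [0, 2.65], [-2.85, 2.85]. Speed limits (rad/s): [2.79, 2.79, 3.14, 3.14, 3.14, 3.14].

INTERFACE

Orientations are given as a unit quaternion [x, y, z, w].
In Python, from station import manip gives the robot as it stands.
- The arm moves only by the tool move_arm, never from a script. Its argument "deltas" is a list of rows, each a list of 5 numbers: the shift along the tool's x, y, z in units of 40 cm (1.0 is 40 cm), then the turn about the tool's z in units of 0.5 rad (1.0 is 0.5 rad), then the opening in per cent of the stroke, from 0 (shut) to 100 (fully open). In form: [[x, y, z, twist, grip], ...]. A call has exactly 8 rows; each row is the pose to reach, as a shift and turn from the pose commanded when the call began, along the tool's axes at that moment; what a row does not reach only later rows make up. A row lasts 1/12 s, in which the tool goes at most 41.7 mm and 7.16 degrees, less where a joint would pass 70% of its speed; a pose out of reach is approached as far as the arm can. A call with a number of a shift or a turn outside -1 to 1 is refused whole. A call with a gripper value outside its range is refused whole. The fingers move at their own pace and stop on an object; "force" is the grip in N (left out, the last holds). Time passes only in rows, so rows that repeat a pose let the fingers close, or fill a call up. It gives the time, the measured TCP pose, the force and the opening at its end, in the units of the state.
- manip.sense(): the state, without advancing time (a new reading comes with each control period).
- manip.snapshot(name): name is "side" or "top"; returns (picture, depth): 400x640x3 uint8, red, green, blue; 400x640 float32, m along the optical axis (not along the pixel's ray), 0 where there is no reading.
- manip.get_calibration(name): a dict with "vfov" (degrees; the focal length in pixels is half the picture's height over the tangent of half this angle, whatever the lens; pixels are square), "cx", "cy" (the principal point, pixels), "pose" (4x4, takes a point from camera to world coordinates). Camera axes: x right, y down, z forward; pixel columns grow to the right and rows downward; lengths in m; the calibration is good to about 2 mm. A picture is of the moment at which its call begins. get_calibration takes no time and is no camera call.
- manip.sign_off(): hands the job in, once; it reports no verdict.
The state is a dict: "t": time; "q": joint angles; "qd": joint speeds; "tau": joint torques, N m; "tcp_pos": TCP position; "tool_rot": TCP orientation; "force": force on the tool from outside, world axes, zero at the start; "ft_torque": the same for the moment, N m; "finger_gap": opening from 0.0 (shut) to 1.0 (fully open).
Only numpy, scipy, OpenCV 4.12 (cv2) and the standard library are available. Lean on these libraries where they do the work, as an engineer would, in place of code of your own. Each camera call takes 0.05 s, during which the arm holds its last target.

TASK

Lift every green shoe last off its rack hook by the steel loop and stand them all upright on their soles inside the low orange tray, setting each down gently rather than dropping it. When all of them are in, push the loaded tray along the bench until it lies wholly on the black mat and square with it, lasts still standing. Leave the cardboard roll on its hook and everything else on the bench where it is.

Things in the scene. Friction and masses are not known exactly. Their poses are not given: they have to be found in the camera images.
- last_a: green plastic toddler shoe last, 126 mm long, 47 wide, 56 high at the heel, about 160 g. Origin: centre of flat sole's underside; z up, toe to -x. Rigid steel strap loop over the origin (and mass centre): 30 mm wide (y: grip here), 20 deep (x), top at z 104; opening 18 wide, z 56 to 94. Starts hung by the loop on a hook, sole level 151 mm up, toe to the robot. May be absent.
- last_b: green plastic toddler shoe last, 126 mm long, 47 wide, 56 high at the heel, about 160 g. Origin: centre of flat sole's underside; z up, toe to -x. Rigid steel strap loop over the origin (and mass centre): 30 mm wide (y: grip here), 20 deep (x), top at z 104; opening 18 wide, z 56 to 94. Starts hung by the loop on a hook, sole level 151 mm up, toe to the robot. May be absent.
- last_c: green plastic toddler shoe last, 114 mm long, 47 wide, 56 high at the heel, about 160 g. Origin: centre of flat sole's underside; z up, toe to -x. Rigid steel strap loop over the origin (and mass centre): 30 mm wide (y: grip here), 20 deep (x), top at z 104; opening 18 wide, z 56 to 94. Starts hung by the loop on a hook, sole level 151 mm up, toe to the robot. May be absent.
- last_d: green plastic toddler shoe last, 114 mm long, 47 wide, 56 high at the heel, about 160 g. Origin: centre of flat sole's underside; z up, toe to -x. Rigid steel strap loop over the origin (and mass centre): 30 mm wide (y: grip here), 20 deep (x), top at z 104; opening 18 wide, z 56 to 94. Starts hung by the loop on a hook, sole level 151 mm up, toe to the robot. May be absent.
- rack: fixed dark red steel rack. Origin: on bench under mid crossbar (20 mm square, 500 long along y, top z 251; posts at y +-240). Five 8 mm round hooks at y -180, -90, 0, 90, 180 point to its -x: level, bar top z 245, upturned tip at x -99, tip top z 257. Loops hang at about x -75: raise a last 13 to 29 mm (more jams it under the hook), then 40 mm or more to -x.
- tray: loose orange plastic tray, open on top, 160 mm (x) by 350 mm (y), 35 mm high, walls and floor 6 mm thick, about 400 g. Origin: centre of the underside, z up. Slides on the bench with moderate friction.
- mat: thin black rubber outgoing mat let flush into the bench, 210 mm (x) by 400 mm (y), no step at its edge. Origin: its centre; its x and y are those of its short and long sides. The tray may start partly over it.
- roll: bystander: brown ring-shaped cardboard roll, 60 mm outside, 38 mm inside, 20 mm wide, hanging on one of the hooks. Origin: its centre.
- hammer: bystander: hammer lying on the bench, 260 mm. Origin at its underside.
- jar: bystander: amber glue jar, 68 mm across, 100 mm high. Origin at its underside.
- tin: bystander: open steel tack tin, 70 mm across, 45 mm high, under the rack. Origin at its underside.
- insole1: bystander: grey insole, 190 mm long, 4 mm thick, flat on the bench under the rack. Origin at its underside.
- insole2: bystander: grey insole like the other, at the right side of the bench.
- awl: bystander: awl with a handle, 160 mm, lying on the bench. Origin at its underside.
- heel: bystander: wooden heel block, 54 mm across, 40 mm high. Origin at its underside.
Things that resemble listed ones, but are neither listed nor needed, are in the scene too. What is shaped like the last_a but pink is not meant.

How it is judged:
By the outcome, as a careful person would: the job done as asked, in the order asked, and still so for the second after the job is handed in, with the robot touching nothing.
Of last_a, last_b, last_c, last_d only 3 to 4 are there at a start; the rules pass over those that are not, and their reading is None.
At some moment in a run one of tray may be knocked a few centimetres aside while the robot is not near it.
It also fails if it takes over 210 s, if anything falls off the work surface, if the arm or the gripper's body presses on something with over 40 N, if the wrist force passes 120 N, or if a joint passes its speed limit or range.

## Working session

There is one attempt and no reset: what is moved stays moved. The work goes in short steps, Python scripts to look and compute and a tool call to move; the robot and the scene stay as the last step left them, time stands still between calls to the robot, and variables do not carry over. Pictures are saved under pics/ and viewed, and the job is handed in when it is done.

Besides the shell and the picture viewer there is one more tool, called after "Emit:" by a JSON object that holds its "op" and its "data", one argument or row to a line. move_arm: Moves the arm, as the interface text tells. Its arguments: {"type":"object","properties":{"deltas":{"type":"array","items":{"type":"array","items":{"type":"number"}}},"force":{"type":"number"}},"required":["deltas"]}

```bash
ls; mkdir -p pics; cat > h.py <<'E'
import numpy as np,cv2
from station import manip
def snap(n,f):
    p,d=manip.snapshot(n); cv2.imwrite('pics/%s.png'%f,p[:,:,::-1]); np.save('pics/%s.npy'%f,d); return p,d
def w(n,u,v,d):
    c=manip.get_calibration(n); f=200/np.tan(np.radians(c['vfov']/2))
    return (np.array(c['pose'])@np.array([(u-c['cx'])*d/f,(v-c['cy'])*d/f,d,1]))[:3]
def cloud(n,d):
    c=manip.get_calibration(n); f=200/np.tan(np.radians(c['vfov']/2))
    v,u=np.mgrid[:400,:640]
    P=np.stack([(u-c['cx'])*d/f,(v-c['cy'])*d/f,d,np.ones_like(d)],-1)
    return (P@np.array(c['pose']).T)[...,:3]
def proj(n,X):
    c=manip.get_calibration(n); f=200/np.tan(np.radians(c['vfov']/2))
    p=np.linalg.inv(np.array(c['pose']))@np.append(X,1)
    return p[0]/p[2]*f+c['cx'],p[1]/p[2]*f+c['cy']
E
python3 - <<'E'
from h import *
for n in('side','top'):
    snap(n,n+'0'); print(n,manip.get_calibration(n))
print(manip.sense())
E
```

```text
pics
side {'vfov': 53.822305824245596, 'cx': 319.1588112259542, 'cy': 203.25618098340925, 'pose': array([[-0.99667912, -0.07077715,  0.04026559,  0.41368011],
       [-0.07984519,  0.75238693, -0.6538644 ,  0.89515487],
       [ 0.01598336, -0.65490801, -0.75553956,  1.17031089],
       [ 0.        ,  0.        ,  0.        ,  1.        ]])}
top {'vfov': 57.38747997055862, 'cx': 318.32984415423056, 'cy': 206.3188445973697, 'pose': array([[ 0.00202016, -0.98585255,  0.16760273,  0.31789542],
       [-0.99947743, -0.00739766, -0.03146666,  0.01767309],
       [ 0.03226135, -0.16745157, -0.98535231,  1.18198178],
       [ 0.        ,  0.        ,  0.        ,  1.        ]])}
{'t': 0.1, 'q': array([-1.50851683e+00,  5.28366120e-01,  1.43378379e+00, -4.19974185e-05,
        1.18142369e+00, -1.78502998e-01]), 'qd': array([ 0.0002983 , -0.00140539, -0.00584343, -0.0002241 , -0.00237956,
        0.00041568]), 'tau': array([-1.06857383e-04, -4.43305027e+01, -1.78586930e+01, -2.36166288e-04,
        3.91411566e-03, -2.51164755e-05]), 'tcp_pos': array([ 0.14900876, -0.60624808,  0.20403283]), 'tool_rot': array([ 9.92760276e-01,  1.20108505e-01,  3.81395372e-05, -9.89929301e-04]), 'force': array([ 0.19231708,  0.05362338, -0.00554377]), 'ft_torque': array([-0.0021517 ,  0.01884615, -0.02428073]), 'finger_gap': 0.9985676516322419}
```

View pics/side0.png

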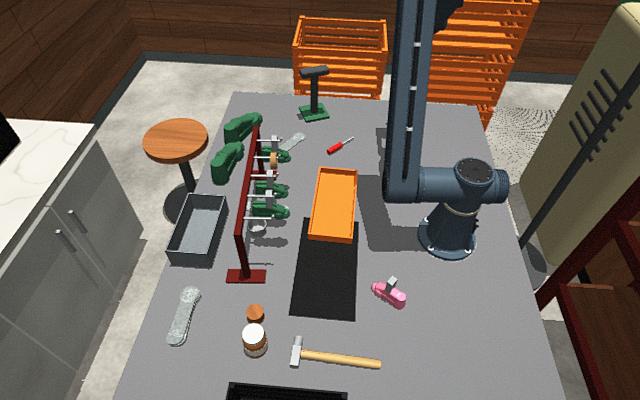

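View pics/top0.png

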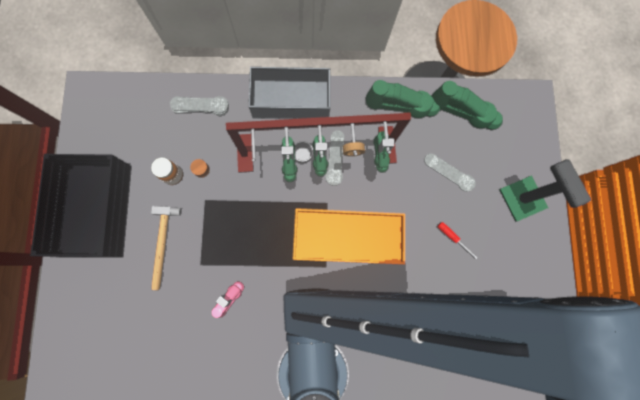

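The top picture shows lasts at columns 287, 320 and 383, the roll at 353 and an empty hook at 253. The tray is at cols 293–406, rows 209–265, and the mat at cols 202–327, rows 201–267. The pink last lies at (228,300).

```bash
python3 - <<'E'
from h import *
p=cv2.imread('pics/top0.png')
cv2.imwrite('pics/c1.png',cv2.resize(p[100:190,220:420],(800,360),interpolation=cv2.INTER_CUBIC))
cv2.imwrite('pics/c2.png',cv2.resize(p[190:275,190:420],(800,296),interpolation=cv2.INTER_CUBIC))
s=cv2.imread('pics/side0.png')
cv2.imwrite('pics/c3.png',cv2.resize(s[100:300,200:400],(600,600),interpolation=cv2.INTER_CUBIC))
E
```

```text
(no output)
```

View pics/c1.png

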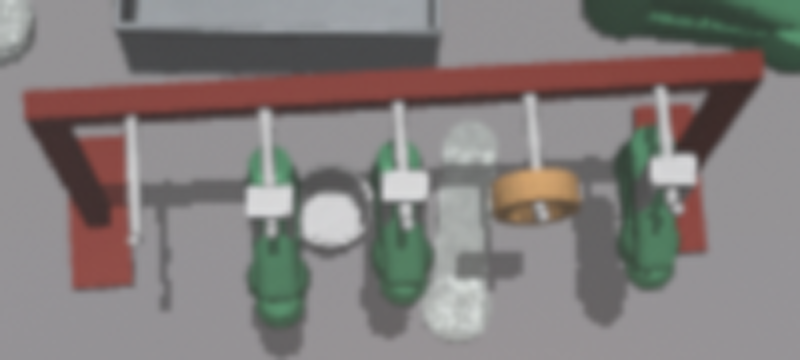

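View pics/c2.png

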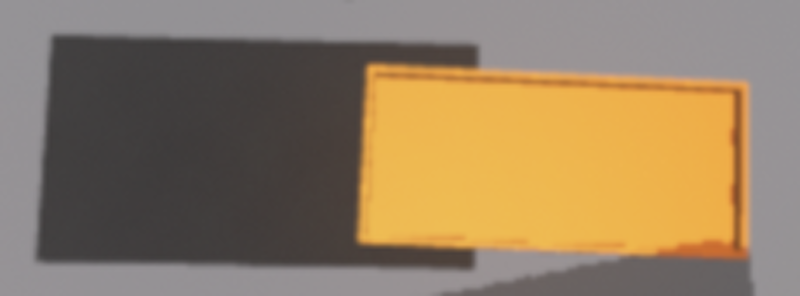

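View pics/c3.png

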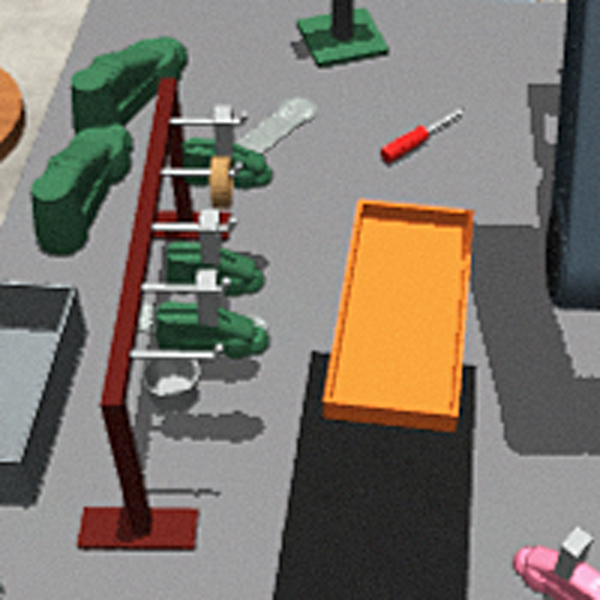

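```bash
python3 - <<'E'
from h import *
d=np.load('pics/top0.npy');C=cloud('top',d);p=cv2.imread('pics/top0.png').astype(int)
def pr(*a):print(*[np.round(x,4) if not isinstance(x,str) else x for x in a])
for (u,v) in [(287,150),(321,146),(388,142)]:
    R=C[v-5:v+6,u-9:u+10].reshape(-1,3); R=R[(R[:,2]>.245)&(R[:,2]<.275)]; I=p[v-5:v+6,u-9:u+10].reshape(-1,3)
    c,(s),a=cv2.minAreaRect((R[:,:2]*1000).astype(np.float32)); pr('loop',len(R),R.mean(0),c,np.array(s),a,np.percentile(R[:,2],[5,50,95]))
# crossbar
m=(C[...,2]>.235)&(C[...,2]<.262)&(C[...,0]>.7)
B=C[110:132,222:416][ (p[110:132,222:416,2]>p[110:132,222:416,1]+40)&(C[110:132,222:416,2]>.24)]
r=cv2.minAreaRect((B[:,:2]*1000).astype(np.float32)); pr('bar',B.mean(0),np.array(r[0]),np.array(r[1]),r[2]); print(cv2.boxPoints(r))
# tray rim: orange z ~.035
hsv=cv2.cvtColor(cv2.imread('pics/top0.png'),cv2.COLOR_BGR2HSV)
o=(hsv[...,0]<25)&(hsv[...,1]>150)
for lo,hi in((.028,.042),(-.01,.045)):
    T=C[195:275,280:415][o[195:275,280:415]]; T=T[(T[:,2]>lo)&(T[:,2]<hi)]
    r=cv2.minAreaRect((T[:,:2]*1000).astype(np.float32)); pr('tray',len(T),T.mean(0),np.array(r[0]),np.array(r[1]),r[2]); print(cv2.boxPoints(r))
k=(hsv[...,2]<75)
print(np.median(C[220:240,210:280],(0,1)))
for uv in [(205,201),(327,203),(201,266),(326,267)]: # mat corners
    pr('mat',C[uv[1],uv[0]])
for n,X in dict(pinklast=(228,300),tin=(303,155),roll=(353,148)).items(): pr(n,C[X[1],X[0]])
for u in (253,287,320,353,383): 
    pass
E
```

```text
loop 92 [0.6244 0.0705 0.2537] [626.8547  69.9897] [24.617  28.7481] 1.2154 [0.247  0.2542 0.2573]
loop 96 [ 0.6369 -0.0181  0.2538] [640.9647 -17.5259] [27.9478 29.1422] 0.3944 [0.246  0.2543 0.258 ]
loop 99 [ 0.65   -0.1966  0.2541] [ 654.3174 -197.2234] [29.1069 30.0603] 1.8507 [0.2476 0.2546 0.2575]
bar [ 0.7076 -0.0116  0.2563] [621.4649 -65.0697] [439.3375 450.5392] 30.4747
[[ 317.8955     17.673058]
 [ 546.3898   -370.62576 ]
 [ 925.0343   -147.81253 ]
 [ 696.54004   240.4863  ]]
tray 521 [ 0.422  -0.0941  0.0346] [ 419.3427 -115.7237] [345.4504 160.492 ] 87.7529
[[ 332.386    -285.16974 ]
 [ 492.75458  -291.46246 ]
 [ 506.29932    53.72229 ]
 [ 345.93073    60.015015]]
tray 5519 [ 0.4206 -0.1163  0.009 ] [ 423.1794 -114.217 ] [348.8108 168.2255] 87.7081
[[ 332.1592   -285.11914 ]
 [ 500.25015  -291.84668 ]
 [ 514.1996     56.68506 ]
 [ 346.1086     63.412598]]
[4.40496200e-01 2.17769252e-01 2.90567774e-04]
mat [ 0.534   0.3497 -0.0013]
mat [ 0.5298 -0.0485  0.0025]
mat [ 0.3248  0.3514 -0.0024]
mat [ 0.3225 -0.0449  0.0009]
pinklast [0.2268 0.2449 0.0801]
tin [0.6925 0.0318 0.0026]
roll [ 0.633  -0.1036  0.2558]
```

```bash
cat >> h.py <<'E'
def ray(n,u,v,z):
    a=w(n,u,v,0.);b=w(n,u,v,1.); s=(z-a[2])/(b[2]-a[2]); return a+s*(b-a)
E
python3 - <<'E'
from h import *
np.set_printoptions(precision=4,suppress=True)
for a in [(405/1.5/1,0)]: pass
def c1(x,y): return 220+(x+.5)/4-.5,100+(y+.5)/4-.5
for n,(x,y) in dict(l1=(269.5,200.5),l2=(405,185.5),l3=(674,170)).items(): print(n,ray('top',*c1(x,y),.255))
for n,(x,y) in dict(barL=(24,92),barR=(763,52),barLf=(27,119),barRf=(763,77)).items(): print(n,ray('top',*c1(x,y),.251))
for n,(x,y) in dict(tip0=(134,240),tip1=(273,230),tip2=(408,222),tip3=(543,212),tip4=(677,206)).items(): print(n,ray('top',*c1(x,y),.255))
def c2(x,y): s=230/800; return 190+(x+.5)*s-.5,190+(y+.5)*s-.5
for n,(x,y) in dict(TL=(366,65),TR=(749,82),BL=(358,243),BR=(749,257)).items(): print('tray',n,ray('top',*c2(x,y),.035))
for n,(x,y) in dict(TL=(52,35),TR=(478,45),BL=(37,261),BR=(475,269)).items(): print('mat',n,ray('top',*c2(x,y),0))
def c3(x,y): return 200+(x+.5)/3-.5,100+(y+.5)/3-.5
for n,(x,y) in dict(l3=(223,112),l2=(209,217),l1=(205,277)).items(): print('side',n,ray('side',*c3(x,y),.255))
for n,(x,y) in dict(a=(359,203),b=(474,210),c=(323,406),d=(460,418)).items(): print('side tray',n,ray('side',*c3(x,y),.035))
for n,(x,y) in dict(a=(313,352),b=(475,367)).items(): print('side mat',n,ray('side',*c3(x,y),0))
for n,(x,y) in dict(a=(289,316),b=(355,319)).items(): print('side mat',n,ray('side',x,y,0))
E
```

```text
l1 [0.6262 0.071  0.255 ]
l2 [ 0.6377 -0.0183  0.255 ]
l3 [ 0.6509 -0.1981  0.255 ]
barL [0.7008 0.2358 0.251 ]
barR [ 0.7373 -0.2627  0.251 ]
barLf [0.6819 0.233  0.251 ]
barRf [ 0.7193 -0.2619  0.251 ]
tip0 [0.5982 0.159  0.255 ]
tip1 [0.6061 0.0684 0.255 ]
tip2 [ 0.6126 -0.0204  0.255 ]
tip3 [ 0.6206 -0.1098  0.255 ]
tip4 [ 0.6259 -0.1994  0.255 ]
tray TL [0.5059 0.0556 0.035 ]
tray TR [ 0.4927 -0.2964  0.035 ]
tray BL [0.3451 0.0607 0.035 ]
tray BR [ 0.3336 -0.2904  0.035 ]
mat TL [0.538  0.3509 0.    ]
mat TR [ 0.5316 -0.0488  0.    ]
mat BL [0.3289 0.3532 0.    ]
mat BR [ 0.3225 -0.0456  0.    ]
side l3 [ 0.649  -0.1955  0.255 ]
side l2 [ 0.6367 -0.0174  0.255 ]
side l1 [0.6264 0.0714 0.255 ]
side tray a [ 0.4892 -0.2837  0.035 ]
side tray b [ 0.3306 -0.2851  0.035 ]
side tray c [0.5042 0.0658 0.035 ]
side tray d [0.3415 0.0684 0.035 ]
side mat a [ 0.5281 -0.0431  0.    ]
side mat b [ 0.3222 -0.0379  0.    ]
side mat a [0.533  0.3591 0.    ]
side mat b [0.3257 0.3509 0.    ]
```

```bash
cat >> h.py <<'E'
from scipy.spatial.transform import Rotation as Ro
def plan(x,y,z,yaw=None):
    s=manip.sense(); R=Ro.from_quat(s['tool_rot']).as_matrix()
    d=R.T@(np.array([x,y,z])-s['tcp_pos'])/.4
    cy=np.arctan2(R[1,0],R[0,0]); tw=0 if yaw is None else (cy-yaw)/.5
    print('t %.2f pos %s yaw %.4f gap %.3f F %s tilt %.4f -> d %s tw %.3f'%(s['t'],np.round(s['tcp_pos'],4),cy,s['finger_gap'],np.round(s['force'],1),np.arccos(-R[2,2]),np.round(d,4),tw))
E
python3 - <<'E'
from h import *
plan(.4,-.4,.34,.076); plan(.65,-.1968,.34,.076)
E
```

```text
t 0.10 pos [ 0.149  -0.6062  0.204 ] yaw 0.2408 gap 0.999 F [ 0.2  0.1 -0. ] tilt 0.0020 -> d [ 0.7324 -0.3518 -0.339 ] tw 0.330
t 0.10 pos [ 0.149  -0.6062  0.204 ] yaw 0.2408 gap 0.999 F [ 0.2  0.1 -0. ] tilt 0.0020 -> d [ 1.4606 -0.6961 -0.3381] tw 0.330
```

Emit:
{"op": "move_arm", "data": {
  "deltas": [
    [0.05,-0.03,-0.1,0.05,65],
    [0.12,-0.06,-0.18,0.1,65],
    [0.2,-0.1,-0.25,0.2,65],
    [0.28,-0.14,-0.3,0.3,65],
    [0.37,-0.18,-0.339,0.33,65],
    [0.46,-0.22,-0.339,0.33,65],
    [0.55,-0.26,-0.339,0.33,65],
    [0.64,-0.31,-0.339,0.33,65]
  ],
  "force": 40
}}

```text
t: 0.77
tcp_pos: [0.3661, -0.4276, 0.341]
tool_rot: [0.999, 0.038, 0.0, 0.001]
force: [0.2, -0.9, -0.7]
finger_gap: 0.649
```

```bash
python3 -c "
from h import *
plan(.65,-.1968,.34,.076)"
```

```text
t 0.77 pos [ 0.3661 -0.4276  0.341 ] yaw 0.0753 gap 0.649 F [ 0.2 -0.9 -0.7] tilt 0.0014 -> d [ 0.7512 -0.522   0.0024] tw -0.001
```

Emit:
{"op": "move_arm", "data": {
  "deltas": [
    [0.09,-0.06,0,0,65],
    [0.18,-0.12,0,0,65],
    [0.27,-0.18,0,0,65],
    [0.36,-0.24,0,0,65],
    [0.45,-0.31,0,0,65],
    [0.54,-0.375,0,0,65],
    [0.63,-0.44,0,0,65],
    [0.68,-0.48,0,0,65]
  ]
}}

```text
t: 1.43
tcp_pos: [0.6224, -0.2148, 0.3399]
tool_rot: [0.999, 0.038, -0.0, -0.0]
force: [0.1, -1.2, 0.3]
finger_gap: 0.648
```

```bash
python3 -c "
from h import *
plan(.65,-.1968,.34,.076)
"
```

```text
t 1.43 pos [ 0.6224 -0.2148  0.3399] yaw 0.0760 gap 0.648 F [ 0.1 -1.2  0.3] tilt 0.0011 -> d [ 0.0721 -0.0397 -0.0004] tw -0.000
```

Emit:
{"op": "move_arm", "data": {
  "deltas": [
    [0.03,-0.02,0,0,65],
    [0.055,-0.03,0,0,65],
    [0.06,-0.034,0,0,65],
    [0.06,-0.034,0,0,65],
    [0.06,-0.034,0,0,65],
    [0.06,-0.034,0,0,65],
    [0.06,-0.034,0,0,65],
    [0.06,-0.034,0,0,65]
  ]
}}

```text
t: 2.1
tcp_pos: [0.6435, -0.2023, 0.3408]
tool_rot: [0.999, 0.037, 0.0, 0.0]
force: [-0.4, -0.5, -0.0]
finger_gap: 0.65
```

```bash
python3 -c "
from h import *
plan(.65,-.1968,.231,.076)
snap('side','s1')
p=cv2.imread('pics/s1.png');cv2.imwrite('pics/s1c.png',cv2.resize(p[80:280,200:440],(720,600),interpolation=cv2.INTER_CUBIC))
"
```

```text
t 2.10 pos [ 0.6435 -0.2023  0.3408] yaw 0.0740 gap 0.650 F [-0.4 -0.5 -0. ] tilt 0.0002 -> d [ 0.0172 -0.0126  0.2746] tw -0.004
```

View pics/s1c.png

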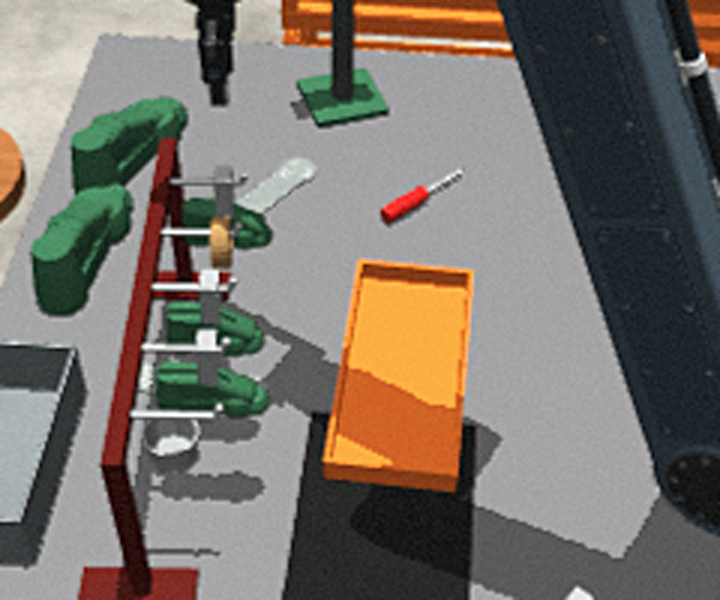

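The gripper stands above the farthest last (crop (217,95)). Descending.

Emit:
{"op": "move_arm", "data": {
  "deltas": [
    [0.017,-0.013,0.03,0,65],
    [0.017,-0.013,0.08,0,65],
    [0.017,-0.013,0.13,0,65],
    [0.017,-0.013,0.18,0,65],
    [0.017,-0.013,0.22,0,65],
    [0.017,-0.013,0.25,0,65],
    [0.017,-0.013,0.27,0,65],
    [0.017,-0.013,0.274,0,65]
  ]
}}

```text
t: 2.82
tcp_pos: [0.6498, -0.1949, 0.2287]
tool_rot: [0.999, 0.038, -0.002, -0.001]
force: [0.3, 0.5, -0.7]
finger_gap: 0.649
```

```bash
python3 -c "
from h import *
plan(.65,-.1968,.231,.076)
snap('side','s2')
p=cv2.imread('pics/s2.png');cv2.imwrite('pics/s2c.png',cv2.resize(p[100:200,220:340],(720,600),interpolation=cv2.INTER_CUBIC))
"
```

```text
t 2.82 pos [ 0.6498 -0.1949  0.2287] yaw 0.0759 gap 0.649 F [ 0.3  0.5 -0.7] tilt 0.0035 -> d [ 0.      0.0048 -0.0059] tw -0.000
```

View pics/s2c.png

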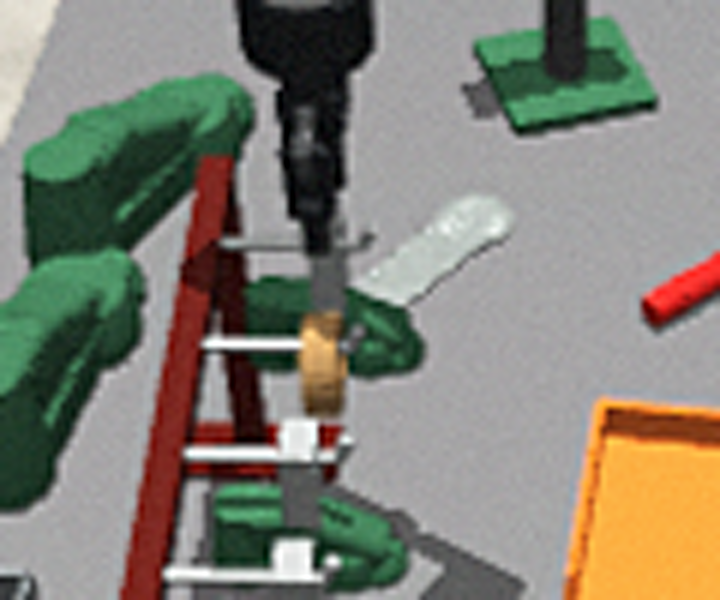

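The finger covers the loop at crop (315,230), clear of the roll. Closing.

Emit:
{"op": "move_arm", "data": {
  "deltas": [
    [0,0.005,-0.004,0,45],
    [0,0.005,-0.004,0,20],
    [0,0.005,-0.004,0,20],
    [0,0.005,-0.004,0,20],
    [0,0.005,-0.004,0,20],
    [0,0.005,-0.004,0,20],
    [0,0.005,-0.004,0,20],
    [0,0.005,-0.004,0,20]
  ],
  "force": 45
}}

```text
t: 3.53
tcp_pos: [0.6507, -0.1975, 0.2326]
tool_rot: [0.999, 0.038, 0.0, -0.0]
force: [-1.0, 0.7, -0.3]
finger_gap: 0.198
```

```bash
python3 -c "
from h import *
plan(.65,-.1968,.251,.076)"
```

```text
t 3.53 pos [ 0.6507 -0.1975  0.2326] yaw 0.0757 gap 0.198 F [-1.   0.7 -0.3] tilt 0.0001 -> d [-0.0017 -0.0019 -0.0461] tw -0.001
```

```bash
python3 -c "
from h import *
snap('side','s3');snap('top','t3')
p=cv2.imread('pics/s3.png');q=cv2.imread('pics/t3.png')
a=cv2.resize(p[110:180,230:310],(400,350),interpolation=cv2.INTER_CUBIC);b=cv2.resize(q[100:170,350:430],(400,350),interpolation=cv2.INTER_CUBIC)
cv2.imwrite('pics/s3c.png',np.hstack([a,b]))
"
```

```text
(no output)
```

View pics/s3c.png

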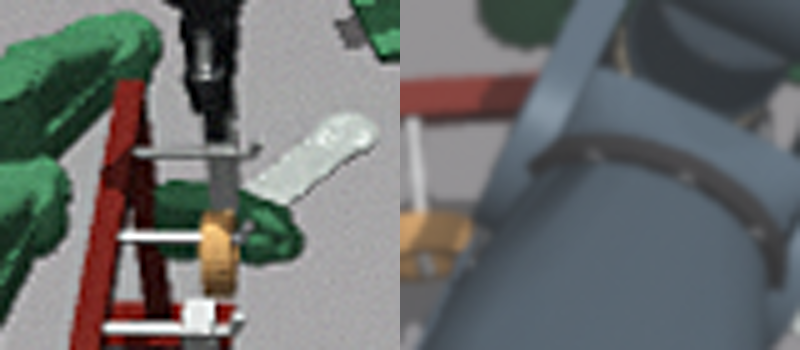

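```bash
python3 -c "
from h import *
for z in (.2,.22,.24,.255,.27): print(z,proj('side',[.65,-.1968,z]),proj('side',[.65,-.1818,z]))
d=np.load('pics/s3.npy');C=cloud('side',d)
for v in range(118,152,2): print(v,np.round(C[v,270:277:3],3).tolist(), cv2.imread('pics/s3.png')[v,273])
"
```

```text
0.2 (np.float64(274.83366345493414), np.float64(148.3871115574833)) (np.float64(274.2069988573692), np.float64(151.0887914341517))
0.22 (np.float64(274.45639822473936), np.float64(144.2315878604381)) (np.float64(273.82053502129924), np.float64(146.93331473415202))
0.24 (np.float64(274.07113971708054), np.float64(139.98801933110948)) (np.float64(273.4258263208165), np.float64(142.68918461107796))
0.255 (np.float64(273.7767962059172), np.float64(136.74586676094194)) (np.float64(273.1242241036757), np.float64(139.44618780511072))
0.27 (np.float64(273.47769988487795), np.float64(133.45136265533958)) (np.float64(272.81771760253537), np.float64(136.1504573770335))
118 [[0.648, -0.157, 0.367], [0.638, -0.154, 0.371], [0.633, -0.179, 0.352]] [15 15  8]
120 [[0.648, -0.153, 0.362], [0.639, -0.158, 0.359], [0.633, -0.177, 0.345]] [18 15 18]
122 [[0.647, -0.147, 0.358], [0.642, -0.167, 0.343], [0.634, -0.18, 0.334]] [12  6 10]
124 [[0.646, -0.137, 0.358], [0.637, -0.141, 0.356], [0.634, -0.175, 0.329]] [70 67 64]
126 [[0.645, -0.133, 0.353], [0.636, -0.137, 0.351], [0.637, -0.19, 0.31]] [28 27 
[... 355 characters left out ...]
6 [[0.733, -0.503, 0.002], [0.648, -0.174, 0.277], [0.638, -0.181, 0.272]] [19 13 16]
138 [[0.732, -0.493, -0.002], [0.648, -0.173, 0.269], [0.639, -0.183, 0.262]] [54 55 51]
140 [[0.663, -0.19, 0.245], [0.65, -0.177, 0.256], [0.641, -0.186, 0.25]] [154 153 153]
142 [[0.728, -0.466, -0.003], [0.651, -0.179, 0.246], [0.64, -0.178, 0.247]] [75 81 77]
144 [[0.724, -0.447, 0.002], [0.651, -0.177, 0.238], [0.64, -0.175, 0.241]] [84 87 83]
146 [[0.669, -0.204, 0.204], [0.651, -0.175, 0.231], [0.642, -0.183, 0.224]] [84 83 83]
148 [[0.667, -0.192, 0.205], [0.653, -0.182, 0.214], [0.642, -0.178, 0.219]] [85 83 80]
150 [[0.665, -0.18, 0.205], [0.653, -0.176, 0.211], [0.641, -0.174, 0.213]] [83 83 81]
```

```bash
python3 -c "
from h import *
for z in (.33,.34,.35,.36,.37,.38): print(z,proj('side',[.6435,-.175,z]))
d=np.load('pics/s1.npy');C=cloud('side',d);I=cv2.imread('pics/s1.png')
for v in range(100,122,2): print(v,np.round(C[v,270:277:3],3).tolist(), I[v,272])
p=cv2.imread('pics/s1.png')
a=cv2.resize(p[90:150,240:310],(700,600),interpolation=cv2.INTER_NEAREST);cv2.imwrite('pics/s1d.png',a)
"
```

```text
0.33 (np.float64(273.11366067786184), np.float64(123.76538692944966))
0.34 (np.float64(272.9004562923699), np.float64(121.38487833878155))
0.35 (np.float64(272.68482733872474), np.float64(118.9772985164217))
0.36 (np.float64(272.4667322219989), np.float64(116.54218303907938))
0.37 (np.float64(272.2461283903446), np.float64(114.07905679908306))
0.38 (np.float64(272.0229723073163), np.float64(111.587433695351))
100 [[0.639, -0.139, 0.45], [0.629, -0.138, 0.451], [0.638, -0.232, 0.387]] [20 22 20]
102 [[0.638, -0.134, 0.446], [0.63, -0.137, 0.444], [0.639, -0.231, 0.38]] [25 21 21]
104 [[0.642, -0.148, 0.429], [0.633, -0.15, 0.428], [0.627, -0.17, 0.415]] [34 30 31]
106 [[0.641, -0.143, 0.425], [0.632, -0.141, 0.427], [0.743, -0.743, -0.004]] [21 18 21]
108 [[0.645, -0.158, 0.406], [0.636, -0.162, 0.404], [0.739, -0.722, -0.001]] [21 21 20]
110 [[0.648, -0.165, 0.393], [0.637, -0.161, 0.397], [0.629, -0.172, 0.39]] [15 19 13]
112 [[0.648, -0.166, 0.385], [0.637, -0.16, 0.39], [0.629, -0.169, 0.384]] [22 20 20]
114 [[0.65, -0.168, 0.375], [0.637, -0.159, 0.383], [0.629, -0.167, 0.377]] [29 29 28]
116 [[0.759, -0.655, -0.001], [0.745, -0.659, -0.003], [0.729, -0.655, 0.001]] [169 170 172]
118 [[0.754, -0.631, 0.005], [0.741, -0.639, 0.001], [0.727, -0.642, -0.001]] [161 162 160]
120 [[0.752, -0.615, 0.005], [0.738, -0.619, 0.003], [0.724, -0.624, 0.001]] [162 158 162]
```

View pics/s1d.png

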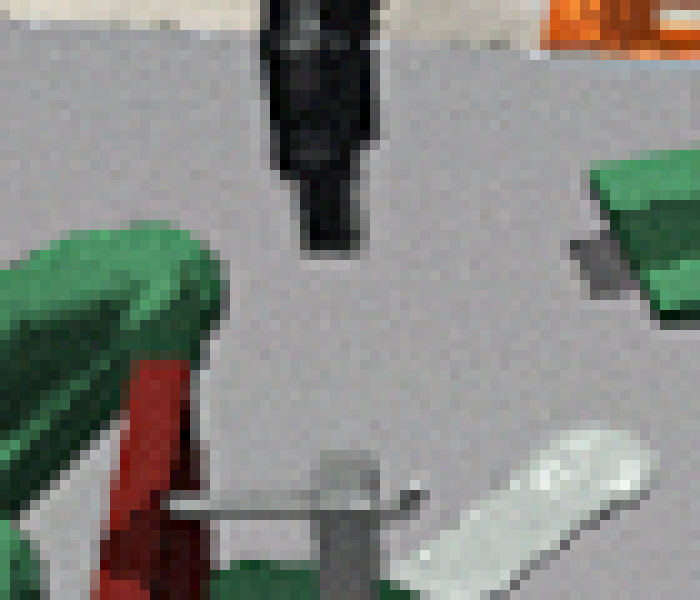

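Fact check: the reported gap is 0.198, so nothing was gripped. Both pictures put the fingertips ~30 mm above what the TCP reading implies (s1: tip at v≈115, about z 0.368, where about 0.336 was expected). Scene heights check out (loop top 0.255, bench 0). I'll reopen, descend a bit and measure again.

Emit:
{"op": "move_arm", "data": {
  "deltas": [
    [0,0,0,0,65],
    [0,0,0,0,65],
    [0,0,0,0,65],
    [0,0,0,0,65],
    [0,0,0.02,0,65],
    [0,0,0.035,0,65],
    [0,0,0.05,0,65],
    [0,0,0.05,0,65]
  ]
}}

```text
t: 4.3
tcp_pos: [0.6495, -0.1969, 0.2101]
tool_rot: [0.999, 0.038, -0.002, -0.001]
force: [0.5, -0.5, -0.5]
finger_gap: 0.652
```

```bash
python3 -c "
from h import *
plan(.65,-.1968,.2,.076)
snap('side','s4')
p=cv2.imread('pics/s4.png')
a=cv2.resize(p[100:160,240:310],(700,600),interpolation=cv2.INTER_NEAREST);cv2.imwrite('pics/s4d.png',a)
d=np.load('pics/s4.npy');C=cloud('side',d);I=p
for v in range(124,152,2): print(v,np.round(C[v,270:277:3],3).tolist(), I[v,272])
"
```

```text
t 4.30 pos [ 0.6495 -0.1969  0.2101] yaw 0.0758 gap 0.652 F [ 0.5 -0.5 -0.5] tilt 0.0042 -> d [ 0.0015 -0.0002  0.0253] tw -0.000
124 [[0.649, -0.152, 0.346], [0.639, -0.152, 0.347], [0.632, -0.169, 0.335]] [59 57 55]
126 [[0.648, -0.143, 0.345], [0.642, -0.165, 0.329], [0.634, -0.172, 0.324]] [ 99 101  98]
128 [[0.646, -0.132, 0.345], [0.636, -0.132, 0.347], [0.634, -0.169, 0.317]] [114 112 108]
130 [[0.646, -0.128, 0.341], [0.636, -0.13, 0.339], [0.633, -0.166, 0.311]] [35 32 32]
132 [[0.647, -0.132, 0.329], [0.637, -0.13, 0.331], [0.633, -0.162, 0.305]] [40 39 34]
134 [[0.648, -0.131, 0.321], [0.638, -0.132, 0.321], [0.633, -0.158, 0.3]] [26 25 26]
136 [[0.649, -0.134, 0.31], [0.639, -0.135, 0.31], [0.634, -0.158, 0.291]] [28 24 21]
138 [[0.651, -0.14, 0.296], [0.641, -0.14, 0.297], [0.631, -0.144, 0.294]] [41 45 44]
140 [[0.651, -0.137, 0.29], [0.641, -0.136, 0.291], [0.636, -0.162, 0.27]] [20 18 17]
142 [[0.728, -0.466, -0.003], [0.646, -0.157, 0.265], [0.636, -0.162, 0.261]] [9 6 5]
144 [[0.724, -0.447, 0.002], [0.646, -0.156, 0.257], [0.637, -0.163, 0.251]] [14 11 13]
146 [[0.668, -0.199, 0.208], [0.649, -0.164, 0.24], [0.637, -0.162, 0.243]] [64 61 62]
148 [[0.667, -0.193, 0.204], [0.652, -0.177, 0.219], [0.642, -0.179, 0.218]] [92 88 87]
150 [[0.666, -0.187, 0.199], [0.653, -0.178, 0.208], [0.642, -0.175, 0.212]] [81 84 76]
```

View pics/s4d.png

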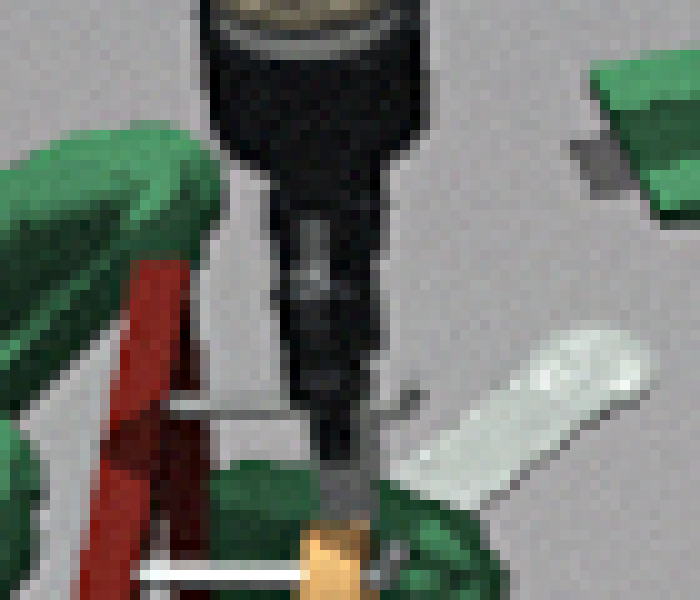

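The fingers straddle the loop now (tip at v≈146, z≈0.24). Another 12 mm, then close.

Emit:
{"op": "move_arm", "data": {
  "deltas": [
    [0,0,0.015,0,65],
    [0,0,0.03,0,65],
    [0,0,0.03,0,65],
    [0,0,0.03,0,20],
    [0,0,0.03,0,20],
    [0,0,0.03,0,20],
    [0,0,0.03,0,20],
    [0,0,0.03,0,20]
  ],
  "force": 45
}}

```text
t: 5.02
tcp_pos: [0.651, -0.1976, 0.2008]
tool_rot: [0.999, 0.038, 0.0, 0.0]
force: [0.3, 0.9, 1.2]
finger_gap: 0.341
```

```bash
python3 -c "
from h import *
plan(.65,-.1968,.218,.076)
snap('side','s5')
p=cv2.imread('pics/s5.png')
a=cv2.resize(p[100:160,240:310],(700,600),interpolation=cv2.INTER_NEAREST);cv2.imwrite('pics/s5d.png',a)
"
```

```text
t 5.02 pos [ 0.651  -0.1976  0.2008] yaw 0.0758 gap 0.341 F [0.3 0.9 1.2] tilt 0.0008 -> d [-0.0023 -0.0022 -0.0429] tw -0.000
```

View pics/s5d.png

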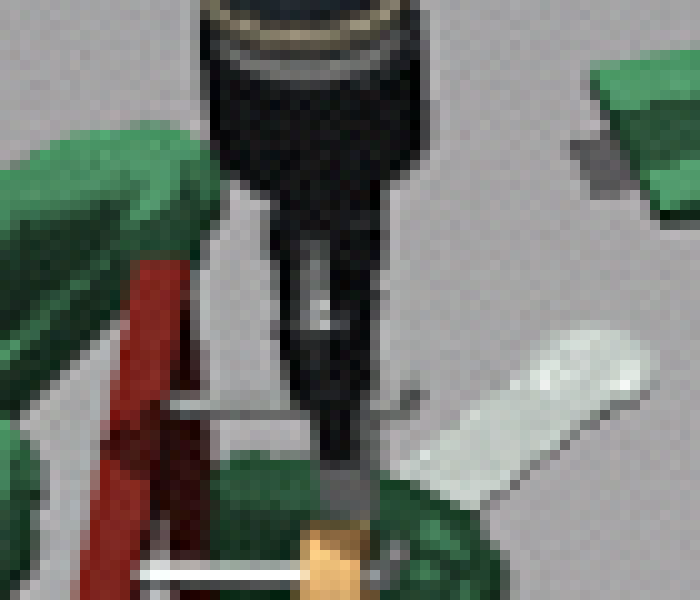

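Gripped: gap 0.341, which is the loop's width. Raising 20 mm.

Emit:
{"op": "move_arm", "data": {
  "deltas": [
    [0,0,-0.01,0,20],
    [0,0,-0.02,0,20],
    [0,0,-0.03,0,20],
    [0,0,-0.04,0,20],
    [0,0,-0.05,0,20],
    [0,0,-0.05,0,20],
    [0,0,-0.05,0,20],
    [0,0,-0.05,0,20]
  ]
}}

```text
t: 5.73
tcp_pos: [0.6506, -0.1975, 0.2205]
tool_rot: [0.999, 0.038, -0.0, -0.0]
force: [0.5, -0.5, -0.3]
finger_gap: 0.342
```

```bash
python3 -c "
from h import *
plan(.46,-.212,.22,.076)
snap('side','s6')
p=cv2.imread('pics/s6.png')
a=cv2.resize(p[100:160,240:310],(700,600),interpolation=cv2.INTER_NEAREST);cv2.imwrite('pics/s6d.png',a)
"
```

```text
t 5.73 pos [ 0.6506 -0.1975  0.2205] yaw 0.0758 gap 0.342 F [ 0.5 -0.5 -0.3] tilt 0.0002 -> d [-4.779e-01  2.000e-04  1.200e-03] tw -0.000
```

View pics/s6d.png

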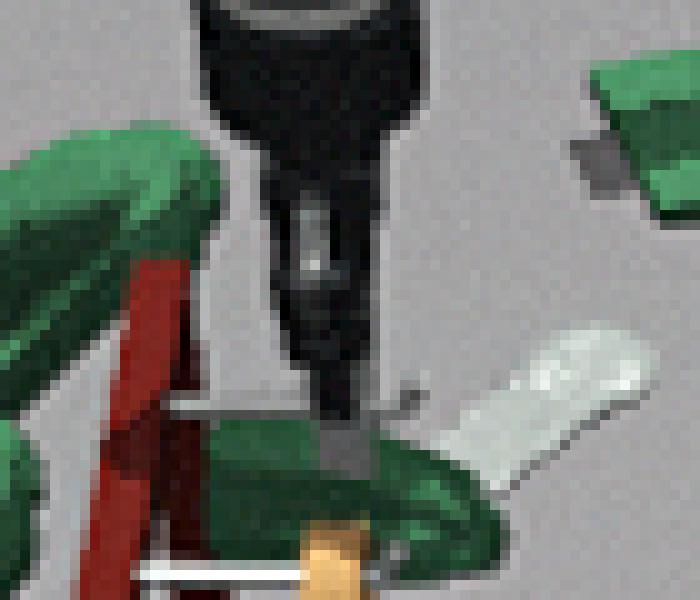

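The last has risen with the gripper and the force is small. Sliding it off toward the robot.

Emit:
{"op": "move_arm", "data": {
  "deltas": [
    [-0.02,0,0,0,20],
    [-0.06,0,0,0,20],
    [-0.12,0,0,0,20],
    [-0.19,0,0,0,20],
    [-0.26,0,0,0,20],
    [-0.34,0,0,0,20],
    [-0.42,0,0,0,20],
    [-0.47,0,0,0,20]
  ]
}}

```text
t: 6.45
tcp_pos: [0.4592, -0.2107, 0.2202]
tool_rot: [0.999, 0.038, -0.002, -0.001]
force: [-0.8, 0.2, -0.8]
finger_gap: 0.341
```

```bash
python3 -c "
from h import *
plan(.415,-.215,.14,-.035)
p,_=snap('side','s7')
snap('top','t7')
"
```

```text
t 6.45 pos [ 0.4592 -0.2107  0.2202] yaw 0.0755 gap 0.341 F [-0.8  0.2 -0.8] tilt 0.0036 -> d [-0.1105  0.0026  0.2007] tw 0.221
```

View pics/s7.png

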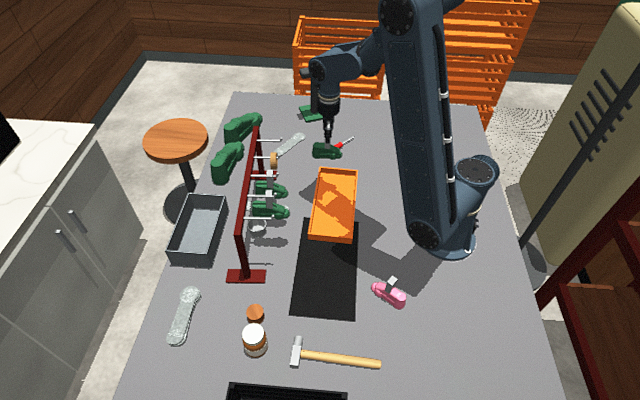

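View pics/t7.png

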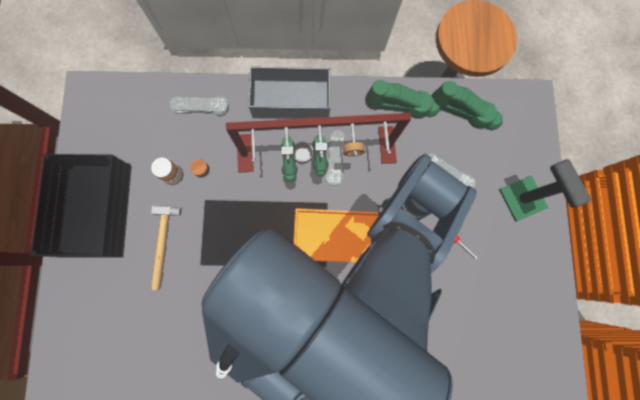

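Emit:
{"op": "move_arm", "data": {
  "deltas": [
    [-0.02,0,0.02,0.05,20],
    [-0.05,0,0.05,0.1,20],
    [-0.08,0.001,0.09,0.15,20],
    [-0.1,0.002,0.13,0.2,20],
    [-0.11,0.003,0.16,0.22,20],
    [-0.11,0.003,0.18,0.22,20],
    [-0.11,0.003,0.2,0.22,20],
    [-0.11,0.003,0.2,0.22,20]
  ]
}}

```text
t: 7.22
tcp_pos: [0.4197, -0.2161, 0.1394]
tool_rot: [1.0, -0.017, -0.0, -0.001]
force: [-0.2, 0.1, -1.4]
finger_gap: 0.338
```

```bash
python3 -c "
from h import *
plan(.415,-.215,.056,-.035)
p,d=snap('side','s8')
I=cv2.imread('pics/s8.png');cv2.imwrite('pics/s8c.png',cv2.resize(I[110:250,270:400],(650,700)[:2],interpolation=cv2.INTER_CUBIC)[:600])
C=cloud('side',d);hsv=cv2.cvtColor(I,cv2.COLOR_BGR2HSV)
m=(hsv[...,0]>55)&(hsv[...,0]<85)&(hsv[...,1]>100); m[:120]=0;m[:,:295]=0;m[:,370:]=0
G=C[m];G=G[(G[:,0]>.3)&(G[:,0]<.55)];print(len(G),G.min(0),G.max(0),np.percentile(G,[2,98],0))
"
```

```text
t 7.22 pos [ 0.4197 -0.2161  0.1394] yaw -0.0338 gap 0.338 F [-0.2  0.1 -1.4] tilt 0.0014 -> d [-0.0117 -0.0021  0.2086] tw 0.002
318 [ 0.36762021 -0.63574918 -0.00384564] [0.54722769 0.89515487 1.17031089] [[ 0.37237456 -0.22370222  0.066488  ]
 [ 0.47052401  0.60649501  0.27425772]]
```

View pics/s8c.png

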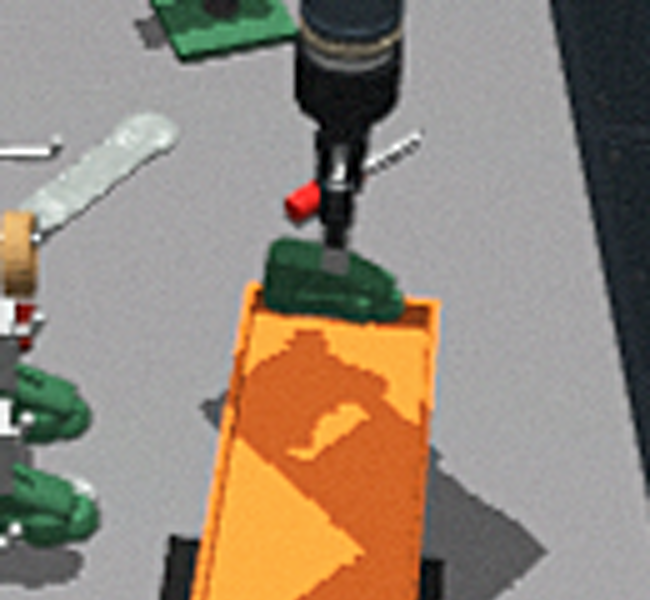

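```bash
python3 -c "
from h import *
d=np.load('pics/s8.npy');C=cloud('side',d);I=cv2.imread('pics/s8.png');hsv=cv2.cvtColor(I,cv2.COLOR_BGR2HSV)
m=(hsv[...,0]>50)&(hsv[...,0]<85)&(hsv[...,1]>90)&(C[...,1]>-.27)&(C[...,1]<-.16)&(C[...,0]>.3)&(C[...,0]<.55)&(C[...,2]<.25)
G=C[m];print(len(G),np.percentile(G,[1,5,50,95,99],0).round(4));
for u in range(326,352,4):
  vs=np.where(m[:,u])[0]; print(u,vs.min(),vs.max(),C[vs.max(),u].round(4),C[vs.max()-2,u].round(4))
"
```

```text
298 [[ 0.3694 -0.224   0.0961]
 [ 0.3766 -0.2192  0.0993]
 [ 0.4273 -0.2015  0.1208]
 [ 0.4663 -0.1939  0.1442]
 [ 0.4704 -0.1914  0.146 ]]
326 158 171 [ 0.4576 -0.1987  0.0996] [ 0.4579 -0.2001  0.109 ]
330 159 171 [ 0.442  -0.1937  0.106 ] [ 0.4425 -0.2008  0.1097]
334 165 172 [ 0.4264 -0.1998  0.0961] [ 0.4269 -0.1955  0.1111]
338 165 172 [ 0.411  -0.1993  0.098 ] [ 0.4115 -0.1981  0.1099]
342 162 173 [ 0.3954 -0.192   0.1013] [ 0.396  -0.1938  0.1102]
346 164 173 [ 0.3799 -0.1955  0.0993] [ 0.3805 -0.2007  0.105 ]Traceback (most recent call last):
  File "<string>", line 7, in <module>
    vs=np.where(m[:,u])[0]; print(u,vs.min(),vs.max(),C[vs.max(),u].round(4),C[vs.max()-2,u].round(4))
                                    ~~~~~~^^
    return umr_minimum(a, axis, None, out, keepdims, initial, where)
ValueError: zero-size array to reduction operation minimum which has no identity
```

The sole is at z≈0.091 and the body spans x 0.37–0.47, centred over the slot. Lowering.

Emit:
{"op": "move_arm", "data": {
  "deltas": [
    [-0.012,-0.002,0.02,0,20],
    [-0.012,-0.002,0.05,0,20],
    [-0.012,-0.002,0.09,0,20],
    [-0.012,-0.002,0.13,0,20],
    [-0.012,-0.002,0.16,0,20],
    [-0.012,-0.002,0.175,0,20],
    [-0.012,-0.002,0.185,0,20],
    [-0.012,-0.002,0.19,0,20]
  ]
}}

```text
t: 7.93
tcp_pos: [0.4154, -0.2156, 0.0645]
tool_rot: [1.0, -0.017, 0.0, 0.0]
force: [-1.0, 0.6, -0.8]
finger_gap: 0.341
```

```bash
python3 -c "
from h import *
plan(.415,-.215,.054,-.035)
p,d=snap('side','s9')
I=cv2.imread('pics/s9.png');cv2.imwrite('pics/s9c.png',cv2.resize(I[130:230,280:390],(660,600),interpolation=cv2.INTER_CUBIC))
"
```

```text
t 7.93 pos [ 0.4154 -0.2156  0.0645] yaw -0.0339 gap 0.341 F [-1.   0.6 -0.8] tilt 0.0009 -> d [-0.001  -0.0016  0.0264] tw 0.002
```

View pics/s9c.png

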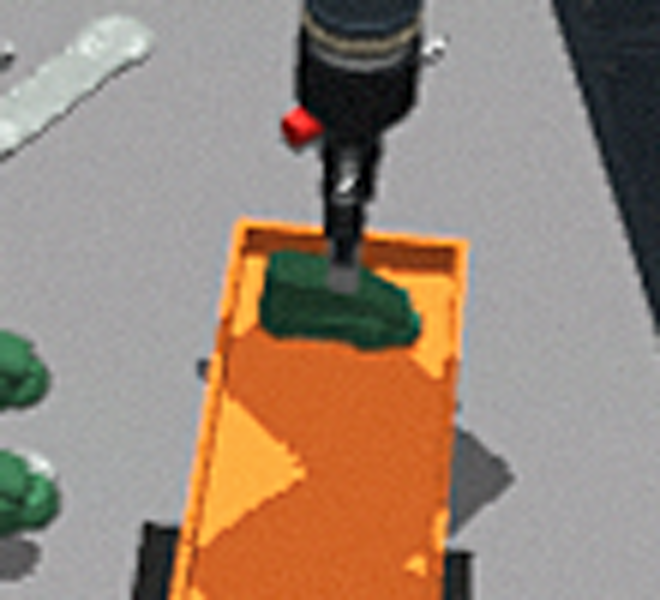

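It is inside the tray walls, about 9 mm above the floor. Creeping down.

Emit:
{"op": "move_arm", "data": {
  "deltas": [
    [0,0,0.003,0,20],
    [0,0,0.006,0,20],
    [0,0,0.009,0,20],
    [0,0,0.012,0,20],
    [0,0,0.015,0,20],
    [0,0,0.018,0,20],
    [0,0,0.02,0,20],
    [0,0,0.021,0,20]
  ]
}}

```text
t: 8.65
tcp_pos: [0.4147, -0.2153, 0.056]
tool_rot: [1.0, -0.017, -0.0, -0.0]
force: [-0.3, -0.3, -0.5]
finger_gap: 0.339
```

Emit:
{"op": "move_arm", "data": {
  "deltas": [
    [0,0,0.001,0,20],
    [0,0,0.002,0,20],
    [0,0,0.002,0,20],
    [0,0,0.002,0,20],
    [0,0,0.002,0,20],
    [0,0,0.002,0,20],
    [0,0,0.002,0,20],
    [0,0,0.002,0,20]
  ]
}}

```text
t: 9.32
tcp_pos: [0.4146, -0.2153, 0.0559]
tool_rot: [1.0, -0.017, -0.0, 0.0]
force: [-1.0, -0.0, 6.1]
finger_gap: 0.341
```

Contact at 6 N. Opening, then rising.

Emit:
{"op": "move_arm", "data": {
  "deltas": [
    [0,0,0,0,38],
    [0,0,0,0,44],
    [0,0,0,0,50],
    [0,0,0,0,55],
    [0,0,0,0,60],
    [0,0,0,0,60],
    [0,0,-0.02,0,60],
    [0,0,-0.05,0,60]
  ]
}}

```text
t: 9.98
tcp_pos: [0.414, -0.2147, 0.075]
tool_rot: [1.0, -0.017, -0.001, -0.001]
force: [-0.2, -0.0, 0.6]
finger_gap: 0.601
```

Emit:
{"op": "move_arm", "data": {
  "deltas": [
    [0,0,-0.05,0,60],
    [0,0,-0.13,0,60],
    [0,0,-0.22,0,60],
    [0,0,-0.32,0,60],
    [0,0,-0.41,0,60],
    [0,0,-0.49,0,60],
    [0,0,-0.53,0,60],
    [0,0,-0.54,0,60]
  ]
}}

```text
t: 10.65
tcp_pos: [0.4162, -0.2165, 0.2955]
tool_rot: [1.0, -0.017, 0.003, 0.003]
force: [-0.3, 0.9, -0.6]
finger_gap: 0.603
```

```bash
python3 -c "
from h import *
plan(.638,-.0179,.3,.076)
p,d=snap('side','s10')
I=cv2.imread('pics/s10.png');cv2.imwrite('pics/s10c.png',cv2.resize(I[100:250,220:400],(720,600),interpolation=cv2.INTER_CUBIC))
"
```

```text
t 10.65 pos [ 0.4162 -0.2165  0.2955] yaw -0.0340 gap 0.603 F [-0.3  0.9 -0.6] tilt 0.0086 -> d [ 0.5374 -0.5149 -0.0104] tw -0.220
```

View pics/s10c.png

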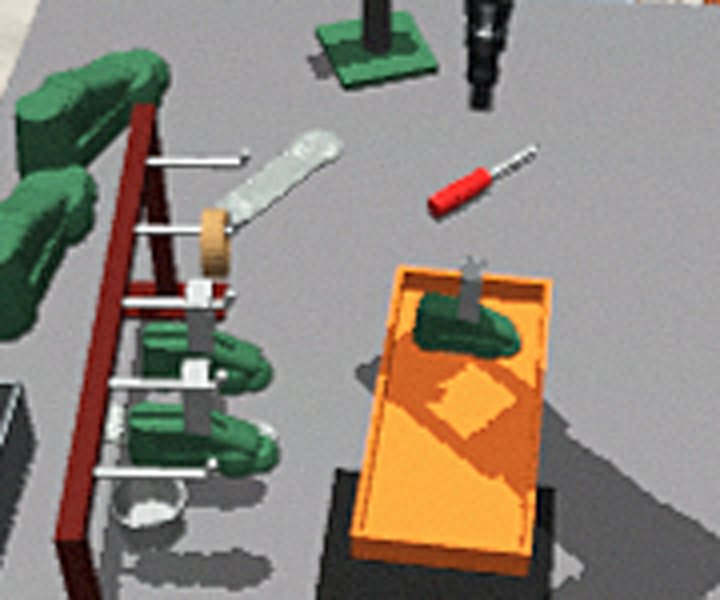

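The first last stands upright in the tray (crop (468,325)). On to the middle one.

Emit:
{"op": "move_arm", "data": {
  "deltas": [
    [0.03,-0.03,-0.01,-0.03,60],
    [0.09,-0.085,-0.01,-0.08,60],
    [0.16,-0.155,-0.01,-0.12,60],
    [0.23,-0.225,-0.01,-0.16,60],
    [0.3,-0.295,-0.01,-0.2,60],
    [0.38,-0.365,-0.01,-0.22,60],
    [0.45,-0.435,-0.01,-0.22,60],
    [0.5,-0.48,-0.01,-0.22,60]
  ]
}}

```text
t: 11.37
tcp_pos: [0.6221, -0.027, 0.2926]
tool_rot: [0.999, 0.039, -0.002, -0.001]
force: [0.1, -0.9, -0.1]
finger_gap: 0.601
```

```bash
python3 -c "
from h import *
plan(.638,-.0182,.2,.076)"
```

```text
t 11.37 pos [ 0.6221 -0.027   0.2926] yaw 0.0779 gap 0.601 F [ 0.1 -0.9 -0.1] tilt 0.0040 -> d [ 0.0421 -0.0183  0.2313] tw 0.004
```

Emit:
{"op": "move_arm", "data": {
  "deltas": [
    [0.02,-0.01,0,0,60],
    [0.035,-0.015,0,0,60],
    [0.035,-0.015,0,0,60],
    [0.035,-0.015,0,0,60],
    [0.035,-0.015,0,0,60],
    [0.035,-0.015,0,0,60],
    [0.035,-0.015,0,0,60],
    [0.035,-0.015,0,0,60]
  ]
}}

```text
t: 12.03
tcp_pos: [0.6343, -0.0239, 0.2957]
tool_rot: [0.999, 0.037, 0.0, 0.0]
force: [-0.8, -0.5, -0.5]
finger_gap: 0.598
```

```bash
python3 -c "
from h import *
plan(.638,-.0182,.2,.076)"
```

```text
t 12.03 pos [ 0.6343 -0.0239  0.2957] yaw 0.0746 gap 0.598 F [-0.8 -0.5 -0.5] tilt 0.0004 -> d [ 0.0103 -0.0136  0.2393] tw -0.003
```

Emit:
{"op": "move_arm", "data": {
  "deltas": [
    [0.01,-0.0135,0.01,0,60],
    [0.01,-0.0135,0.03,0,60],
    [0.01,-0.0135,0.07,0,60],
    [0.01,-0.0135,0.12,0,60],
    [0.01,-0.0135,0.17,0,60],
    [0.01,-0.0135,0.21,0,60],
    [0.01,-0.0135,0.23,0,60],
    [0.01,-0.0135,0.238,0,60]
  ]
}}

```text
t: 12.7
tcp_pos: [0.637, -0.0171, 0.1977]
tool_rot: [0.999, 0.038, -0.002, -0.0]
force: [-0.1, -0.1, -0.6]
finger_gap: 0.598
```

Emit:
{"op": "move_arm", "data": {
  "deltas": [
    [0,0,0,0,60],
    [0,0,0,0,20],
    [0,0,0,0,20],
    [0,0,0,0,20],
    [0,0,0,0,20],
    [0,0,0,0,20],
    [0,0,0,0,20],
    [0,0,0,0,20]
  ]
}}

```text
t: 13.37
tcp_pos: [0.6393, -0.0175, 0.2015]
tool_rot: [0.999, 0.038, 0.001, 0.0]
force: [-1.1, 1.9, 4.3]
finger_gap: 0.342
```

```bash
python3 -c "
from h import *
plan(.638,-.0182,.22,.076)
p,d=snap('side','s11')
I=cv2.imread('pics/s11.png');cv2.imwrite('pics/s11c.png',cv2.resize(I[100:250,220:400],(720,600),interpolation=cv2.INTER_CUBIC))
"
```

```text
t 13.37 pos [ 0.6393 -0.0175  0.2015] yaw 0.0758 gap 0.342 F [-1.1  1.9  4.3] tilt 0.0030 -> d [-0.0032  0.0014 -0.0464] tw -0.000
```

View pics/s11c.png

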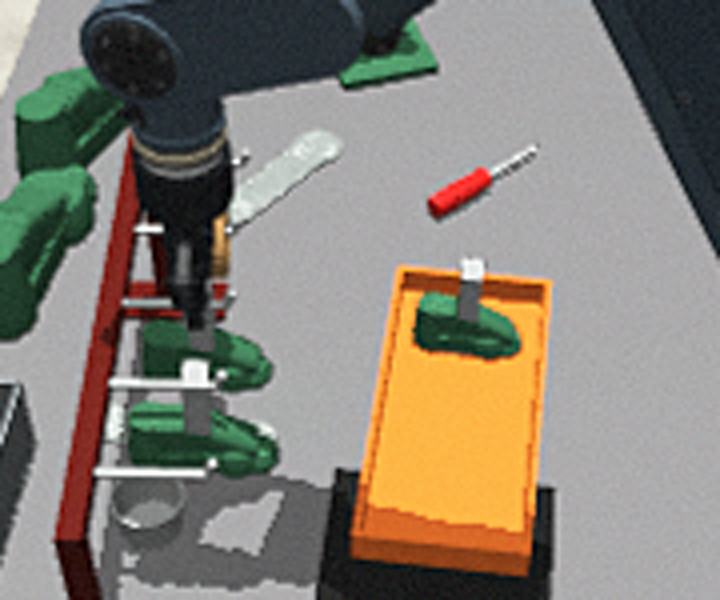

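Gripped (gap 0.342), and the tray is unmoved. Lifting, then sliding off.

Emit:
{"op": "move_arm", "data": {
  "deltas": [
    [0,0,-0.01,0,20],
    [0,0,-0.02,0,20],
    [0,0,-0.03,0,20],
    [0,0,-0.04,0,20],
    [0,0,-0.05,0,20],
    [0,0,-0.05,0,20],
    [0,0,-0.05,0,20],
    [0,0,-0.05,0,20]
  ]
}}

```text
t: 14.08
tcp_pos: [0.6381, -0.0175, 0.22]
tool_rot: [0.999, 0.038, -0.0, -0.0]
force: [0.4, 0.7, -2.1]
finger_gap: 0.34
```

```bash
python3 -c "
from h import *
plan(.46,-.0315,.22,.076)"
```

```text
t 14.08 pos [ 0.6381 -0.0175  0.22  ] yaw 0.0758 gap 0.340 F [ 0.4  0.7 -2.1] tilt 0.0004 -> d [-4.466e-01  1.100e-03  1.000e-04] tw -0.000
```

Emit:
{"op": "move_arm", "data": {
  "deltas": [
    [-0.02,0,0,0,20],
    [-0.06,0,0,0,20],
    [-0.12,0,0,0,20],
    [-0.19,0,0,0,20],
    [-0.26,0,0,0,20],
    [-0.33,0,0,0,20],
    [-0.4,0,0,0,20],
    [-0.44,0,0,0,20]
  ]
}}

```text
t: 14.75
tcp_pos: [0.4581, -0.0301, 0.2197]
tool_rot: [0.999, 0.038, -0.002, -0.001]
force: [-0.6, -0.4, -1.8]
finger_gap: 0.345
```

```bash
python3 -c "
from h import *
plan(.418,-.115,.14,-.035)
p,d=snap('side','s12')
I=cv2.imread('pics/s12.png');cv2.imwrite('pics/s12c.png',cv2.resize(I[100:250,220:400],(720,600),interpolation=cv2.INTER_CUBIC))
"
```

```text
t 14.75 pos [ 0.4581 -0.0301  0.2197] yaw 0.0758 gap 0.345 F [-0.6 -0.4 -1.8] tilt 0.0046 -> d [-0.1151  0.2043  0.1994] tw 0.222
```

View pics/s12c.png

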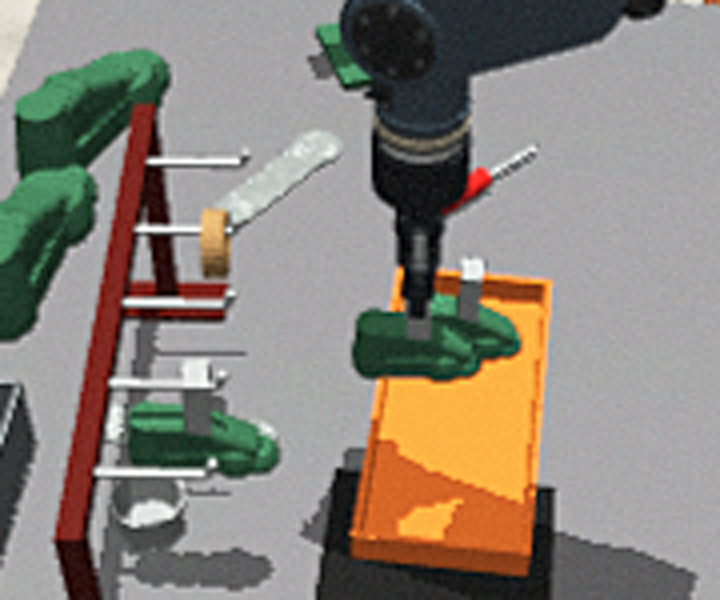

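Emit:
{"op": "move_arm", "data": {
  "deltas": [
    [-0.02,0.03,0.02,0.05,20],
    [-0.05,0.07,0.05,0.1,20],
    [-0.08,0.11,0.09,0.15,20],
    [-0.1,0.15,0.13,0.2,20],
    [-0.115,0.18,0.16,0.222,20],
    [-0.115,0.2,0.18,0.222,20],
    [-0.115,0.204,0.195,0.222,20],
    [-0.115,0.204,0.2,0.222,20]
  ]
}}

```text
t: 15.47
tcp_pos: [0.4235, -0.1161, 0.1396]
tool_rot: [1.0, -0.018, -0.0, -0.0]
force: [0.1, -0.6, -1.3]
finger_gap: 0.343
```

```bash
python3 -c "
from h import *
plan(.418,-.115,.065,-.035)
p,d=snap('side','s13')
I=cv2.imread('pics/s13.png');cv2.imwrite('pics/s13c.png',cv2.resize(I[100:250,220:400],(720,600),interpolation=cv2.INTER_CUBIC))
"
```

```text
t 15.47 pos [ 0.4235 -0.1161  0.1396] yaw -0.0361 gap 0.343 F [ 0.1 -0.6 -1.3] tilt 0.0004 -> d [-0.0138 -0.0021  0.1864] tw -0.002
```

View pics/s13c.png

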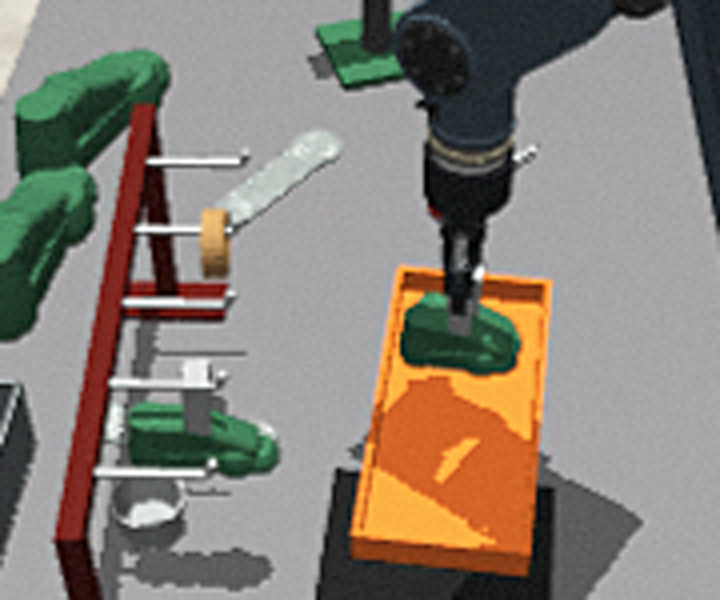

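Emit:
{"op": "move_arm", "data": {
  "deltas": [
    [-0.012,-0.002,0.02,0,20],
    [-0.012,-0.002,0.05,0,20],
    [-0.012,-0.002,0.09,0,20],
    [-0.012,-0.002,0.13,0,20],
    [-0.012,-0.002,0.16,0,20],
    [-0.012,-0.002,0.175,0,20],
    [-0.012,-0.002,0.185,0,20],
    [-0.012,-0.002,0.188,0,20]
  ]
}}

```text
t: 16.18
tcp_pos: [0.4188, -0.1144, 0.0648]
tool_rot: [1.0, -0.017, 0.0, 0.0]
force: [-0.2, 1.0, -2.1]
finger_gap: 0.339
```

Emit:
{"op": "move_arm", "data": {
  "deltas": [
    [0,0,0.003,0,20],
    [0,0,0.006,0,20],
    [0,0,0.009,0,20],
    [0,0,0.012,0,20],
    [0,0,0.014,0,20],
    [0,0,0.016,0,20],
    [0,0,0.018,0,20],
    [0,0,0.019,0,20]
  ]
}}

```text
t: 16.85
tcp_pos: [0.4183, -0.1148, 0.0572]
tool_rot: [1.0, -0.018, -0.0, -0.0]
force: [-1.0, 0.1, -2.3]
finger_gap: 0.344
```

Emit:
{"op": "move_arm", "data": {
  "deltas": [
    [0,0,0.001,0,20],
    [0,0,0.002,0,20],
    [0,0,0.002,0,20],
    [0,0,0.002,0,20],
    [0,0,0.002,0,20],
    [0,0,0.002,0,20],
    [0,0,0.002,0,20],
    [0,0,0.002,0,20]
  ]
}}

```text
t: 17.52
tcp_pos: [0.4182, -0.1148, 0.0567]
tool_rot: [1.0, -0.018, -0.0, 0.0]
force: [-2.5, -0.3, 6.1]
finger_gap: 0.343
```

```bash
python3 -c "
from h import *
plan(.418,-.115,.056,-.035)
p,d=snap('side','s14')
I=cv2.imread('pics/s14.png');cv2.imwrite('pics/s14c.png',cv2.resize(I[130:230,280:390],(660,600),interpolation=cv2.INTER_CUBIC))
"
```

```text
t 17.52 pos [ 0.4182 -0.1148  0.0567] yaw -0.0350 gap 0.343 F [-2.5 -0.3  6.1] tilt 0.0002 -> d [-0.0004  0.0005  0.0018] tw -0.000
```

View pics/s14c.png

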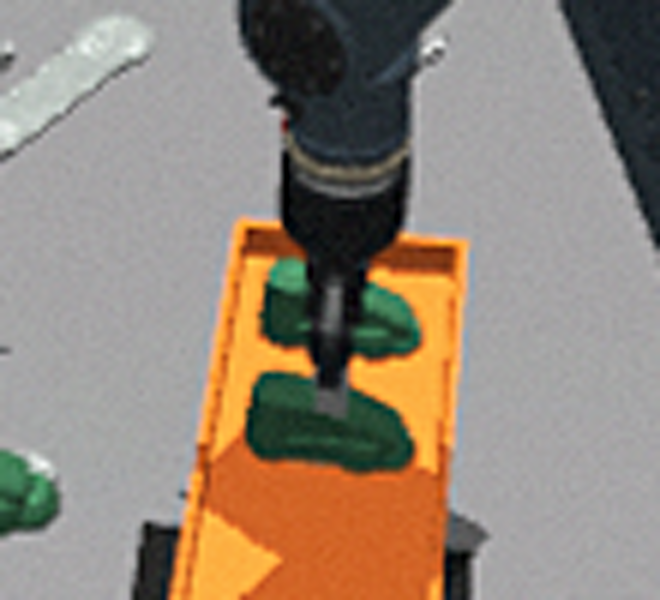

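Contact at 6 N, and both lasts are upright in the tray. Releasing and rising.

Emit:
{"op": "move_arm", "data": {
  "deltas": [
    [0,0,0,0,38],
    [0,0,0,0,44],
    [0,0,0,0,50],
    [0,0,0,0,55],
    [0,0,0,0,60],
    [0,0,0,0,60],
    [0,0,-0.02,0,60],
    [0,0,-0.05,0,60]
  ]
}}

```text
t: 18.23
tcp_pos: [0.4175, -0.1143, 0.0763]
tool_rot: [1.0, -0.018, -0.001, -0.001]
force: [-0.3, -0.2, 0.2]
finger_gap: 0.601
```

Emit:
{"op": "move_arm", "data": {
  "deltas": [
    [0,0,-0.05,0,60],
    [0,0,-0.13,0,60],
    [0,0,-0.22,0,60],
    [0,0,-0.32,0,60],
    [0,0,-0.41,0,60],
    [0,0,-0.49,0,60],
    [0,0,-0.53,0,60],
    [0,0,-0.54,0,60]
  ]
}}

```text
t: 18.9
tcp_pos: [0.4199, -0.1156, 0.2966]
tool_rot: [1.0, -0.017, 0.004, 0.002]
force: [0.5, -0.0, -0.0]
finger_gap: 0.602
```

```bash
python3 -c "
from h import *
plan(.6266,.0711,.3,.076)
p,d=snap('side','s15')
I=cv2.imread('pics/s15.png');cv2.imwrite('pics/s15c.png',cv2.resize(I[100:250,220:400],(720,600),interpolation=cv2.INTER_CUBIC))
"
```

```text
t 18.90 pos [ 0.4199 -0.1156  0.2966] yaw -0.0349 gap 0.602 F [ 0.5 -0.  -0. ] tilt 0.0086 -> d [ 0.5001 -0.4844 -0.0068] tw -0.222
```

View pics/s15c.png

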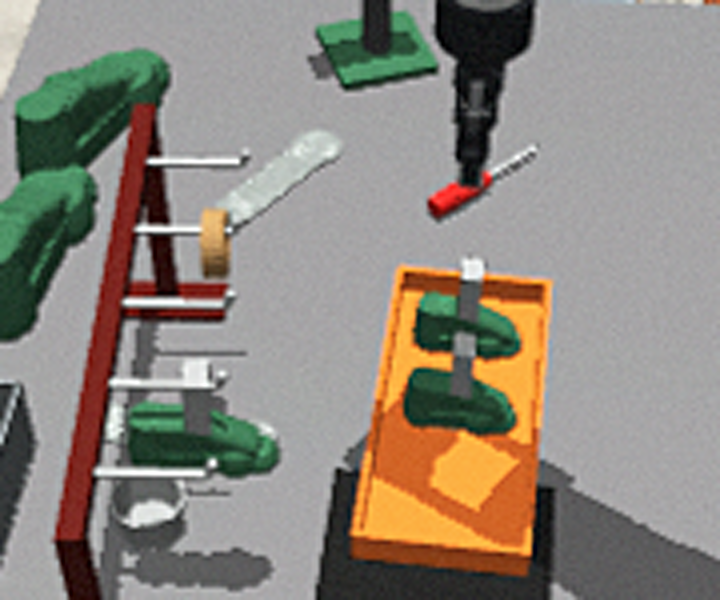

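Both stand in the tray. Going for the last hanging one.

Emit:
{"op": "move_arm", "data": {
  "deltas": [
    [0.03,-0.03,0,-0.03,60],
    [0.09,-0.085,0,-0.08,60],
    [0.16,-0.155,0,-0.12,60],
    [0.23,-0.225,0,-0.16,60],
    [0.3,-0.295,0,-0.2,60],
    [0.38,-0.365,0,-0.22,60],
    [0.44,-0.425,0,-0.22,60],
    [0.47,-0.46,0,-0.22,60]
  ]
}}

```text
t: 19.62
tcp_pos: [0.6142, 0.0654, 0.2895]
tool_rot: [0.999, 0.038, -0.001, -0.001]
force: [0.4, -0.3, 0.2]
finger_gap: 0.598
```

Emit:
{"op": "move_arm", "data": {
  "deltas": [
    [0.01,-0.01,0,0,60],
    [0.02,-0.02,0,0,60],
    [0.02,-0.02,0,0,60],
    [0.02,-0.02,0,0,60],
    [0.02,-0.02,0,0,60],
    [0.02,-0.02,0,0,60],
    [0.02,-0.02,0,0,60],
    [0.02,-0.02,0,0,60]
  ]
}}

```text
t: 20.28
tcp_pos: [0.6198, 0.0705, 0.2929]
tool_rot: [0.999, 0.037, 0.0, 0.0]
force: [0.4, 0.6, -1.2]
finger_gap: 0.6
```

```bash
python3 -c "
from h import *
plan(.6266,.0711,.2,.076)"
```

```text
t 20.28 pos [0.6198 0.0705 0.2929] yaw 0.0739 gap 0.600 F [ 0.4  0.6 -1.2] tilt 0.0005 -> d [ 0.0169 -0.0003  0.2323] tw -0.004
```

Emit:
{"op": "move_arm", "data": {
  "deltas": [
    [0.017,0,0.01,0,60],
    [0.017,0,0.03,0,60],
    [0.017,0,0.07,0,60],
    [0.017,0,0.12,0,60],
    [0.017,0,0.17,0,60],
    [0.017,0,0.21,0,60],
    [0.017,0,0.225,0,60],
    [0.017,0,0.23,0,60]
  ]
}}

```text
t: 20.95
tcp_pos: [0.6257, 0.0717, 0.1983]
tool_rot: [0.999, 0.037, -0.002, -0.0]
force: [-0.1, -0.3, -0.9]
finger_gap: 0.603
```

Emit:
{"op": "move_arm", "data": {
  "deltas": [
    [0,0,0,0,60],
    [0,0,0,0,20],
    [0,0,0,0,20],
    [0,0,0,0,20],
    [0,0,0,0,20],
    [0,0,0,0,20],
    [0,0,0,0,20],
    [0,0,0,0,20]
  ]
}}

```text
t: 21.62
tcp_pos: [0.6279, 0.0716, 0.2019]
tool_rot: [0.999, 0.037, 0.002, 0.0]
force: [-0.1, 0.3, 5.5]
finger_gap: 0.342
```

```bash
python3 -c "
from h import *
plan(.46,.0584,.22,.076)
p,d=snap('side','s16')
I=cv2.imread('pics/s16.png');cv2.imwrite('pics/s16c.png',cv2.resize(I[100:250,220:400],(720,600),interpolation=cv2.INTER_CUBIC))
"
```

```text
t 21.62 pos [0.6279 0.0716 0.2019] yaw 0.0747 gap 0.342 F [-0.1  0.3  5.5] tilt 0.0031 -> d [-0.4209  0.0016 -0.0466] tw -0.003
```

View pics/s16c.png

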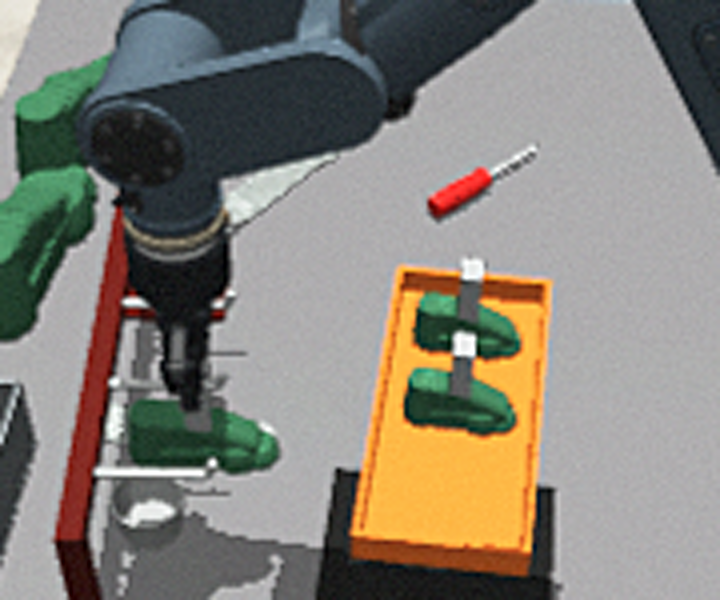

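Gripped. Lifting 20 mm, then sliding off.

Emit:
{"op": "move_arm", "data": {
  "deltas": [
    [0,0,-0.01,0,20],
    [0,0,-0.02,0,20],
    [0,0,-0.03,0,20],
    [0,0,-0.04,0,20],
    [0,0,-0.05,0,20],
    [0,0,-0.05,0,20],
    [0,0,-0.05,0,20],
    [0,0,-0.05,0,20]
  ]
}}

```text
t: 22.33
tcp_pos: [0.6267, 0.0716, 0.2204]
tool_rot: [0.999, 0.037, -0.0, -0.0]
force: [1.1, 0.2, -1.5]
finger_gap: 0.338
```

Emit:
{"op": "move_arm", "data": {
  "deltas": [
    [-0.02,0,0,0,20],
    [-0.06,0,0,0,20],
    [-0.12,0,0,0,20],
    [-0.19,0,0,0,20],
    [-0.26,0,0,0,20],
    [-0.33,0,0,0,20],
    [-0.39,0,0,0,20],
    [-0.42,0,0,0,20]
  ]
}}

```text
t: 23.0
tcp_pos: [0.4543, 0.0594, 0.22]
tool_rot: [0.999, 0.037, -0.002, -0.0]
force: [-0.2, 0.4, -1.2]
finger_gap: 0.346
```

```bash
python3 -c "
from h import *
plan(.4215,-.015,.14,-.035)
p,d=snap('side','s17')
I=cv2.imread('pics/s17.png');cv2.imwrite('pics/s17c.png',cv2.resize(I[100:250,220:400],(720,600),interpolation=cv2.INTER_CUBIC))
"
```

```text
t 23.00 pos [0.4543 0.0594 0.22  ] yaw 0.0750 gap 0.346 F [-0.2  0.4 -1.2] tilt 0.0048 -> d [-0.0947  0.1795  0.2004] tw 0.220
```

View pics/s17c.png

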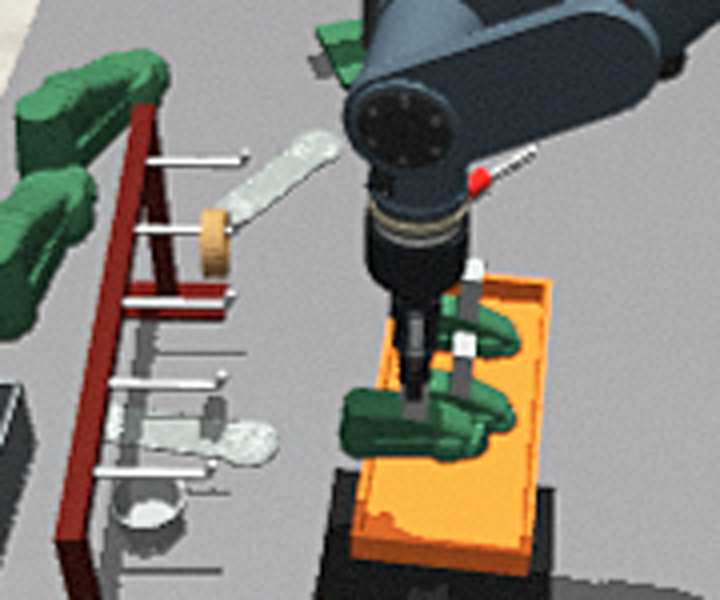

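All hooks but the roll's are now bare. Carrying to the third slot.

Emit:
{"op": "move_arm", "data": {
  "deltas": [
    [-0.02,0.03,0.02,0.05,20],
    [-0.04,0.07,0.05,0.1,20],
    [-0.06,0.11,0.09,0.15,20],
    [-0.08,0.14,0.13,0.2,20],
    [-0.095,0.165,0.16,0.22,20],
    [-0.095,0.18,0.18,0.22,20],
    [-0.095,0.18,0.195,0.22,20],
    [-0.095,0.18,0.2,0.22,20]
  ]
}}

```text
t: 23.72
tcp_pos: [0.4274, -0.0157, 0.1399]
tool_rot: [1.0, -0.018, -0.0, -0.0]
force: [0.1, -0.8, -1.7]
finger_gap: 0.34
```

```bash
python3 -c "
from h import *
plan(.4215,-.015,.065,-.035)
p,d=snap('side','s18')
I=cv2.imread('pics/s18.png');cv2.imwrite('pics/s18c.png',cv2.resize(I[100:250,220:400],(720,600),interpolation=cv2.INTER_CUBIC))
"
```

```text
t 23.72 pos [ 0.4274 -0.0157  0.1399] yaw -0.0360 gap 0.340 F [ 0.1 -0.8 -1.7] tilt 0.0003 -> d [-0.0147 -0.0013  0.1874] tw -0.002
```

View pics/s18c.png

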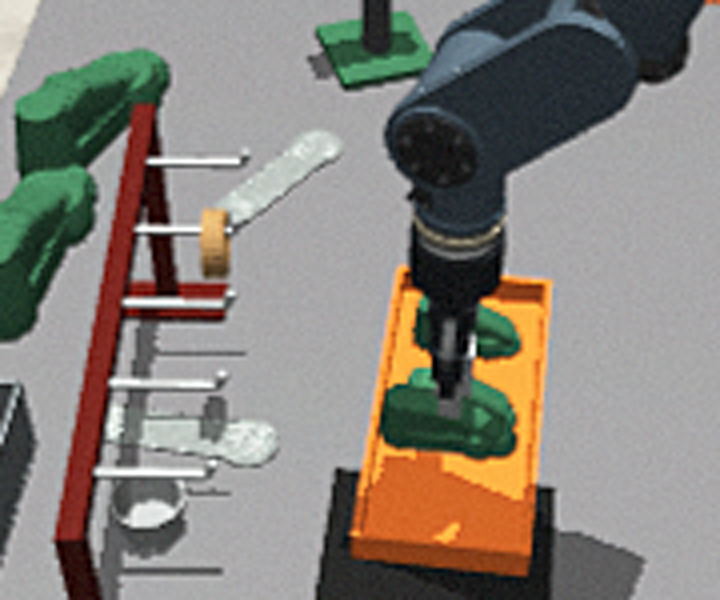

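Emit:
{"op": "move_arm", "data": {
  "deltas": [
    [-0.014,-0.001,0.02,0,20],
    [-0.014,-0.001,0.05,0,20],
    [-0.014,-0.001,0.09,0,20],
    [-0.014,-0.001,0.13,0,20],
    [-0.014,-0.001,0.16,0,20],
    [-0.014,-0.001,0.175,0,20],
    [-0.014,-0.001,0.185,0,20],
    [-0.014,-0.001,0.188,0,20]
  ]
}}

```text
t: 24.43
tcp_pos: [0.4218, -0.0147, 0.0652]
tool_rot: [1.0, -0.017, 0.0, 0.0]
force: [1.4, -0.8, -1.2]
finger_gap: 0.341
```

```bash
python3 -c "
from h import *
plan(.4215,-.015,.056,-.035)
p,d=snap('side','s19')
I=cv2.imread('pics/s19.png');cv2.imwrite('pics/s19c.png',cv2.resize(I[150:250,280:390],(660,600),interpolation=cv2.INTER_CUBIC))
"
```

```text
t 24.43 pos [ 0.4218 -0.0147  0.0652] yaw -0.0344 gap 0.341 F [ 1.4 -0.8 -1.2] tilt 0.0004 -> d [-0.0006  0.0007  0.0231] tw 0.001
```

View pics/s19c.png

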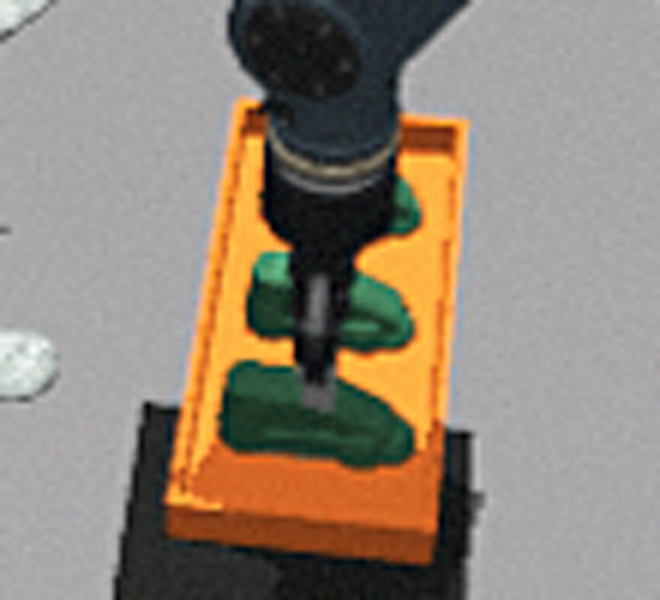

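Emit:
{"op": "move_arm", "data": {
  "deltas": [
    [0,0,0.003,0,20],
    [0,0,0.006,0,20],
    [0,0,0.009,0,20],
    [0,0,0.012,0,20],
    [0,0,0.014,0,20],
    [0,0,0.016,0,20],
    [0,0,0.018,0,20],
    [0,0,0.019,0,20]
  ]
}}

```text
t: 25.15
tcp_pos: [0.4212, -0.015, 0.0576]
tool_rot: [1.0, -0.018, -0.0, -0.0]
force: [0.0, -0.6, -2.2]
finger_gap: 0.34
```

Emit:
{"op": "move_arm", "data": {
  "deltas": [
    [0,0,0.001,0,20],
    [0,0,0.002,0,20],
    [0,0,0.002,0,20],
    [0,0,0.002,0,20],
    [0,0,0.002,0,20],
    [0,0,0.002,0,20],
    [0,0,0.002,0,20],
    [0,0,0.002,0,20]
  ]
}}

```text
t: 25.82
tcp_pos: [0.4209, -0.015, 0.0571]
tool_rot: [1.0, -0.018, -0.0, 0.0]
force: [-1.7, -1.0, 5.5]
finger_gap: 0.339
```

Contact at 5.5 N. Release and rise.

Emit:
{"op": "move_arm", "data": {
  "deltas": [
    [0,0,0,0,38],
    [0,0,0,0,44],
    [0,0,0,0,50],
    [0,0,0,0,55],
    [0,0,0,0,60],
    [0,0,0,0,60],
    [0,0,-0.02,0,60],
    [0,0,-0.05,0,60]
  ]
}}

```text
t: 26.48
tcp_pos: [0.4204, -0.0148, 0.0767]
tool_rot: [1.0, -0.018, -0.001, -0.0]
force: [0.9, 0.2, 0.2]
finger_gap: 0.597
```

Emit:
{"op": "move_arm", "data": {
  "deltas": [
    [0,0,-0.05,0,60],
    [0,0,-0.13,0,60],
    [0,0,-0.22,0,60],
    [0,0,-0.32,0,60],
    [0,0,-0.41,0,60],
    [0,0,-0.49,0,60],
    [0,0,-0.53,0,60],
    [0,0,-0.54,0,60]
  ]
}}

```text
t: 27.15
tcp_pos: [0.423, -0.0154, 0.2969]
tool_rot: [1.0, -0.017, 0.004, 0.001]
force: [-0.3, -0.0, 0.1]
finger_gap: 0.605
```

```bash
python3 -c "
from h import *
plan(.41,-.42,.3,1.5558)
p,d=snap('side','s20')
print(manip.sense()['q'].round(2))
I=cv2.imread('pics/s20.png');cv2.imwrite('pics/s20c.png',cv2.resize(I[150:270,260:400],(700,600),interpolation=cv2.INTER_CUBIC))
"
```

```text
t 27.15 pos [ 0.423  -0.0154  0.2969] yaw -0.0350 gap 0.605 F [-0.3 -0.   0.1] tilt 0.0086 -> d [ 0.0031  1.012  -0.0056] tw -3.182
[-0.3   0.13  1.78  0.    1.22  1.3 ]
```

View pics/s20c.png

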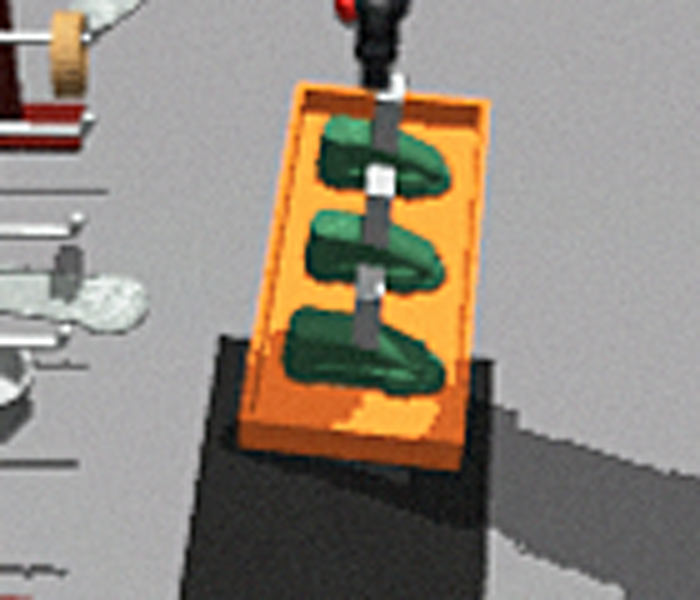

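All three stand upright. Now I check the space behind the tray's −y end (the awl) before the push.

```bash
python3 -c "
from h import *
I=cv2.imread('pics/top0.png');cv2.imwrite('pics/c5.png',cv2.resize(I[190:280,380:500],(800,600),interpolation=cv2.INTER_CUBIC))
for u,v in [(438,222),(442,227),(459,243),(477,259)]: print(u,v,ray('top',u,v,.01).round(3))
"
```

```text
438 222 [ 0.468 -0.411  0.01 ]
442 227 [ 0.452 -0.423  0.01 ]
459 243 [ 0.4   -0.476  0.01 ]
477 259 [ 0.349 -0.532  0.01 ]
```

View pics/c5.png

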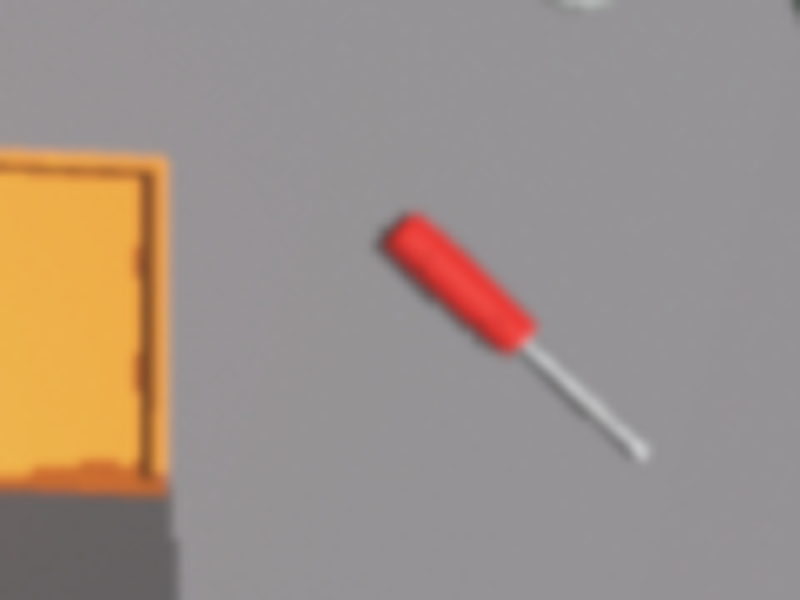

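Emit:
{"op": "move_arm", "data": {
  "deltas": [
    [0,0.05,-0.01,-0.15,70],
    [0,0.13,-0.01,-0.3,80],
    [0,0.22,-0.01,-0.45,80],
    [0,0.31,-0.01,-0.6,80],
    [0,0.4,-0.01,-0.75,80],
    [0,0.49,-0.01,-0.9,80],
    [0,0.58,-0.01,-1,80],
    [0,0.64,-0.01,-1,80]
  ]
}}

```text
t: 27.87
tcp_pos: [0.411, -0.2733, 0.2948]
tool_rot: [0.973, 0.23, -0.001, -0.001]
force: [-0.6, -0.6, 1.0]
finger_gap: 0.797
```

```bash
python3 -c "
from h import *
plan(.415,-.335,.3,1.5508)"
```

```text
t 27.87 pos [ 0.411  -0.2733  0.2948] yaw 0.4645 gap 0.797 F [-0.6 -0.6  1. ] tilt 0.0032 -> d [-0.0601  0.1424 -0.0133] tw -2.173
```

Emit:
{"op": "move_arm", "data": {
  "deltas": [
    [-0.02,0.05,0,-0.15,80],
    [-0.04,0.09,0,-0.35,80],
    [-0.06,0.12,0,-0.55,80],
    [-0.06,0.13,0,-0.75,80],
    [-0.06,0.13,0,-0.95,80],
    [-0.06,0.13,0,-1,80],
    [-0.06,0.13,0,-1,80],
    [-0.06,0.13,0,-1,80]
  ]
}}

```text
t: 28.53
tcp_pos: [0.4133, -0.3273, 0.2951]
tool_rot: [0.886, 0.463, -0.0, -0.002]
force: [-0.7, -0.2, 0.1]
finger_gap: 0.8
```

Emit:
{"op": "move_arm", "data": {
  "deltas": [
    [0,0,0,-0.2,80],
    [0,0,0,-0.4,80],
    [0,0,0,-0.6,80],
    [0,0,0,-0.8,80],
    [0,0,0,-1,80],
    [0,0,0,-1,80],
    [0,0,0,-1,80],
    [0,0,0,-1,80]
  ]
}}

```text
t: 29.2
tcp_pos: [0.4139, -0.3278, 0.2965]
tool_rot: [0.744, 0.668, 0.0, -0.0]
force: [0.4, 0.9, -0.4]
finger_gap: 0.797
```

```bash
python3 -c "
from h import *
plan(.415,-.335,.05,1.5358)
snap('top','t21');snap('side','s21')
print(manip.sense()['q'].round(2))"
```

```text
t 29.20 pos [ 0.4139 -0.3278  0.2965] yaw 1.4625 gap 0.797 F [ 0.4  0.9 -0.4] tilt 0.0009 -> d [-0.0181  0.0051  0.6162] tw -0.147
[-0.88  0.3   1.55 -0.    1.29 -0.77]
```

View pics/t21.png

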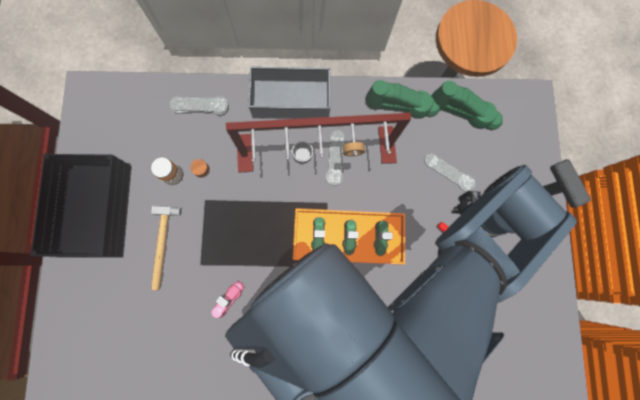

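View pics/s21.png

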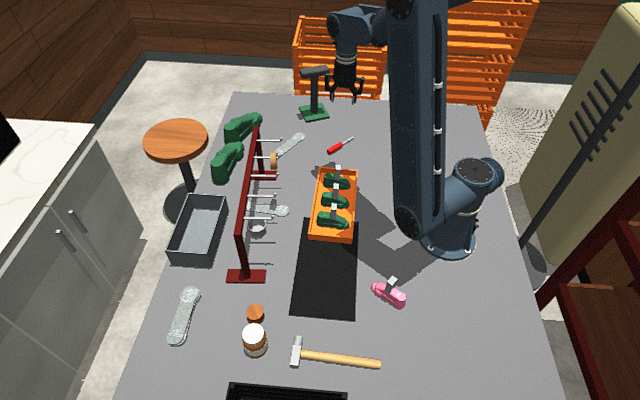

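Nothing is displaced. Lowering behind the tray end, between tray and awl.

Emit:
{"op": "move_arm", "data": {
  "deltas": [
    [-0.018,0.005,0.04,-0.05,80],
    [-0.018,0.005,0.12,-0.1,80],
    [-0.018,0.005,0.21,-0.147,80],
    [-0.018,0.005,0.3,-0.147,80],
    [-0.018,0.005,0.39,-0.147,80],
    [-0.018,0.005,0.47,-0.147,80],
    [-0.018,0.005,0.53,-0.147,80],
    [-0.018,0.005,0.56,-0.147,80]
  ]
}}

```text
t: 29.97
tcp_pos: [0.4139, -0.3339, 0.0696]
tool_rot: [0.719, 0.695, 0.0, -0.003]
force: [-0.9, -1.0, 0.7]
finger_gap: 0.798
```

```bash
python3 -c "
from h import *
plan(.413,-.335,.0,1.5358)
p,d=snap('side','s22')
I=cv2.imread('pics/s22.png');cv2.imwrite('pics/s22c.png',cv2.resize(I[100:220,280:420],(700,600),interpolation=cv2.INTER_CUBIC))
"
```

```text
t 29.97 pos [ 0.4139 -0.3339  0.0696] yaw 1.5369 gap 0.798 F [-0.9 -1.   0.7] tilt 0.0056 -> d [-0.0037 -0.0015  0.1741] tw 0.002
```

View pics/s22c.png

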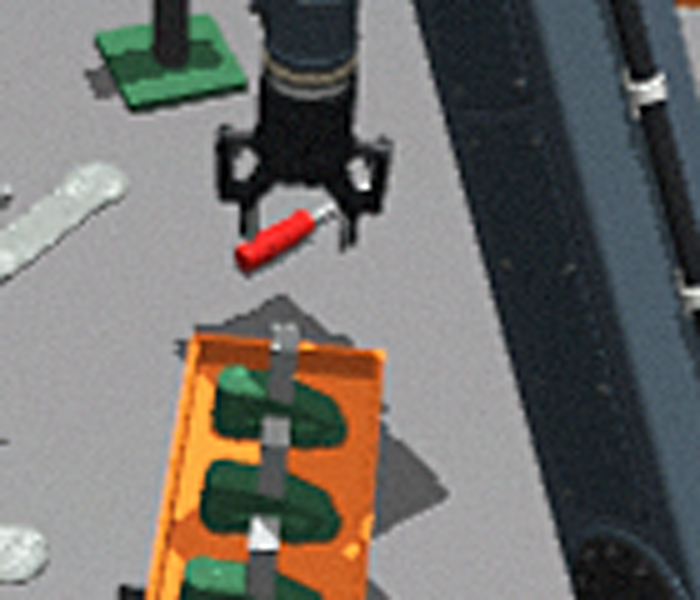

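The awl seems to lie in front of the left finger here, which contradicts the TCP reading. Measuring the fingers by depth.

```bash
python3 -c "
from h import *
d=np.load('pics/s22.npy');C=cloud('side',d);I=cv2.imread('pics/s22.png')
for u,v in [(329,143),(330,145),(349,143),(349,146),(349,148),(336,150),(330,152),(345,142),(340,130),(325,130),(356,130),(340,108)]: print(u,v,C[v,u].round(3),I[v,u])
print(proj('side',[.413,-.334,.06]),proj('side',[.413+.045,-.334,.09]),proj('side',[.413-.045,-.334,.09]))
cv2.imwrite('pics/s22d.png',cv2.resize(I[115:160,315:365],(750,675)[:2],interpolation=cv2.INTER_NEAREST)[:600])
p,d=snap('top','t22')
"
```

```text
329 143 [ 0.455 -0.324  0.134] [58 58 53]
330 145 [ 0.451 -0.323  0.125] [76 82 70]
349 143 [ 0.376 -0.316  0.148] [48 46 43]
349 146 [ 0.374 -0.32   0.129] [70 75 70]
349 148 [ 0.374 -0.317  0.121] [60 63 57]
336 150 [ 0.426 -0.429  0.008] [49 45 84]
330 152 [ 0.452 -0.406  0.014] [  9  18 145]
345 142 [ 0.389 -0.478  0.015] [154 153 153]
340 130 [ 0.415 -0.295  0.226] [16 19 17]
325 130 [ 0.473 -0.321  0.201] [18 17 15]
356 130 [ 0.353 -0.325  0.207] [56 55 49]
340 108 [ 0.42  -0.302  0.32 ] [45 43 37]
(np.float64(338.60744571795044), np.float64(155.85400449982208)) (np.float64(328.07653624042024), np.float64(149.696806514439)) (np.float64(349.9403510316932), np.float64(151.12804948542237))
```

View pics/s22d.png

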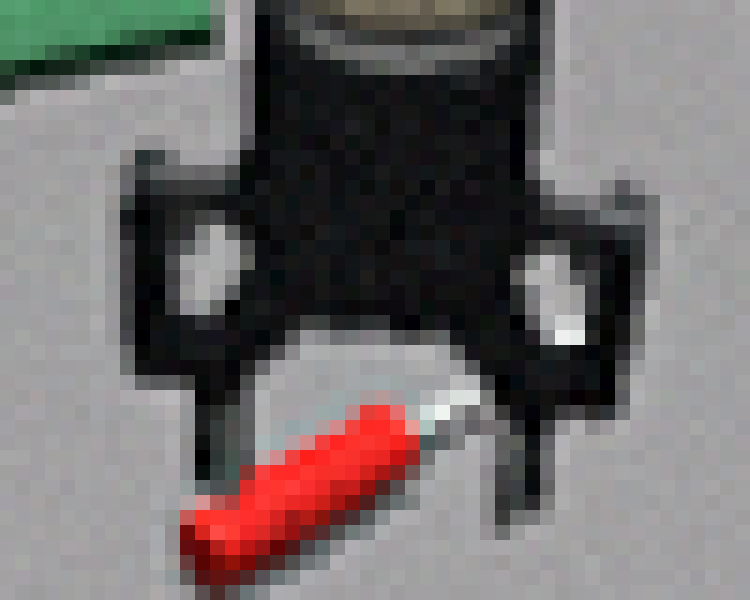

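View pics/t22.png

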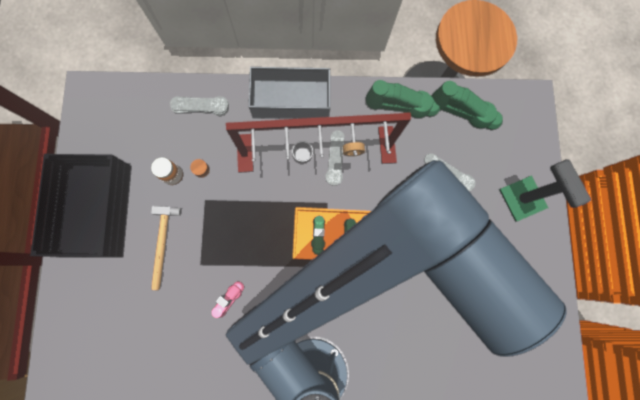

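Depth puts the fingers at y≈−0.32 and tips at z≈0.107, so the awl only abuts them in the picture; it lies at y≤−0.405. The tips sit about 37 mm above the TCP reading, so I lower accordingly, watching the force.

Emit:
{"op": "move_arm", "data": {
  "deltas": [
    [-0.004,-0.002,0.02,0,80],
    [-0.004,-0.002,0.05,0,80],
    [-0.004,-0.002,0.08,0,80],
    [-0.004,-0.002,0.11,0,80],
    [-0.004,-0.002,0.135,0,80],
    [-0.004,-0.002,0.15,0,80],
    [-0.004,-0.002,0.16,0,80],
    [-0.004,-0.002,0.165,0,80]
  ]
}}

```text
t: 30.73
tcp_pos: [0.4146, -0.3373, 0.0068]
tool_rot: [0.719, 0.695, -0.0, 0.0]
force: [0.3, -0.2, -0.4]
finger_gap: 0.799
```

```bash
python3 -c "
from h import *
plan(.413,-.335,-.02,1.5358)
p,d=snap('side','s23')
I=cv2.imread('pics/s23.png');cv2.imwrite('pics/s23c.png',cv2.resize(I[110:190,310:370],(450,600),interpolation=cv2.INTER_NEAREST))
C=cloud('side',d)
for v in range(148,168,2): print(v,C[v,349].round(3),I[v,349],C[v,329].round(3),I[v,329])
"
```

```text
t 30.73 pos [ 0.4146 -0.3373  0.0068] yaw 1.5381 gap 0.799 F [ 0.3 -0.2 -0.4] tilt 0.0004 -> d [ 0.0055 -0.0042  0.0671] tw 0.005
148 [ 0.373 -0.344  0.098] [67 64 66] [ 0.455 -0.34   0.094] [27 25 24]
150 [ 0.372 -0.338  0.092] [25 24 20] [ 0.454 -0.325  0.097] [27 23 21]
152 [ 0.372 -0.321  0.096] [18 12 13] [ 0.454 -0.328  0.083] [33 33 29]
154 [ 0.371 -0.322  0.085] [ 9  8 10] [ 0.453 -0.327  0.073] [67 68 63]
156 [ 0.37  -0.327  0.07 ] [24 21 21] [ 0.453 -0.325  0.064] [49 50 49]
158 [ 0.369 -0.327  0.058] [35 36 31] [ 0.452 -0.329  0.049] [70 74 70]
160 [ 0.367 -0.378 -0.   ] [131 129 127] [ 0.453 -0.371 -0.001] [176 172 177]
162 [ 0.366 -0.372 -0.006] [164 163 163] [ 0.453 -0.358 -0.001] [135 135 136]
164 [ 0.366 -0.352  0.   ] [167 167 166] [ 0.452 -0.35  -0.005] [93 89 89]
166 [ 0.365 -0.344 -0.004] [78 76 79] [ 0.451 -0.332  0.   ] [87 87 92]
```

View pics/s23c.png

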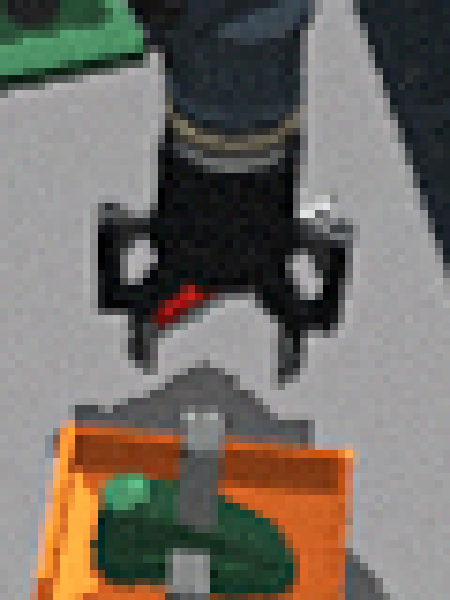

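Emit:
{"op": "move_arm", "data": {
  "deltas": [
    [0.005,-0.004,0.015,0.005,80],
    [0.005,-0.004,0.03,0.005,80],
    [0.005,-0.004,0.045,0.005,80],
    [0.005,-0.004,0.055,0.005,80],
    [0.005,-0.004,0.065,0.005,80],
    [0.005,-0.004,0.072,0.005,80],
    [0.005,-0.004,0.078,0.005,80],
    [0.005,-0.004,0.078,0.005,80]
  ]
}}

```text
t: 31.45
tcp_pos: [0.4127, -0.3348, -0.0248]
tool_rot: [0.719, 0.695, 0.0, -0.0]
force: [-1.3, -0.2, -0.2]
finger_gap: 0.799
```

```bash
python3 -c "
from h import *
plan(.413,-.305,-.024,1.5358)
p,d=snap('side','s24')
I=cv2.imread('pics/s24.png');cv2.imwrite('pics/s24c.png',cv2.resize(I[110:190,310:370],(450,600),interpolation=cv2.INTER_NEAREST))
"
```

```text
t 31.45 pos [ 0.4127 -0.3348 -0.0248] yaw 1.5358 gap 0.799 F [-1.3 -0.2 -0.2] tilt 0.0008 -> d [ 0.0744 -0.0019 -0.002 ] tw -0.000
```

View pics/s24c.png

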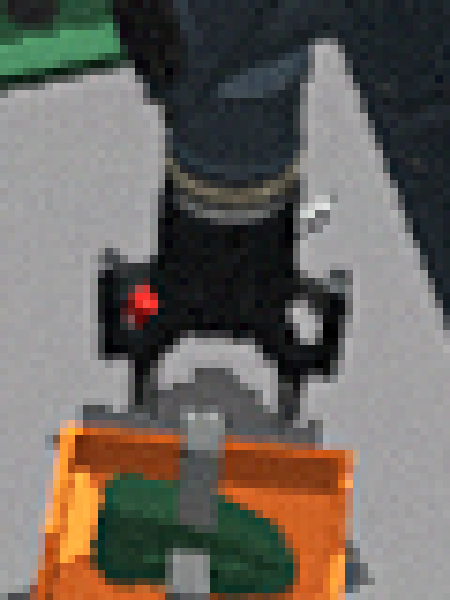

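The tips are about 15 mm above the bench. Approaching contact slowly.

Emit:
{"op": "move_arm", "data": {
  "deltas": [
    [0.005,0,0,0,80],
    [0.015,0,0,0,80],
    [0.026,0,0,0,80],
    [0.038,0,0,0,80],
    [0.05,0,0,0,80],
    [0.06,0,0,0,80],
    [0.068,0,0,0,80],
    [0.074,0,0,0,80]
  ]
}}

```text
t: 32.17
tcp_pos: [0.4139, -0.3047, -0.0243]
tool_rot: [0.719, 0.695, 0.0, -0.0]
force: [-0.6, 0.9, -0.5]
finger_gap: 0.803
```

Emit:
{"op": "move_arm", "data": {
  "deltas": [
    [0.005,0,0,0,80],
    [0.01,0,0,0,80],
    [0.016,0,0,0,80],
    [0.023,0,0,0,80],
    [0.031,0,0,0,80],
    [0.04,0,0,0,80],
    [0.049,0,0,0,80],
    [0.058,0,0,0,80]
  ]
}}

```text
t: 32.83
tcp_pos: [0.4153, -0.2827, -0.0242]
tool_rot: [0.72, 0.694, -0.0, 0.001]
force: [-0.4, -4.6, -1.3]
finger_gap: 0.804
```

```bash
python3 -c "
from h import *
plan(.42,-.1,-.024,1.5358)
p,d=snap('side','s25')
I=cv2.imread('pics/s25.png');cv2.imwrite('pics/s25c.png',cv2.resize(I[110:260,270:390],(480,600),interpolation=cv2.INTER_CUBIC))
"
```

```text
t 32.83 pos [ 0.4153 -0.2827 -0.0242] yaw 1.5354 gap 0.804 F [-0.4 -4.6 -1.3] tilt 0.0018 -> d [ 0.4568 -0.0044 -0.001 ] tw -0.001
```

View pics/s25c.png

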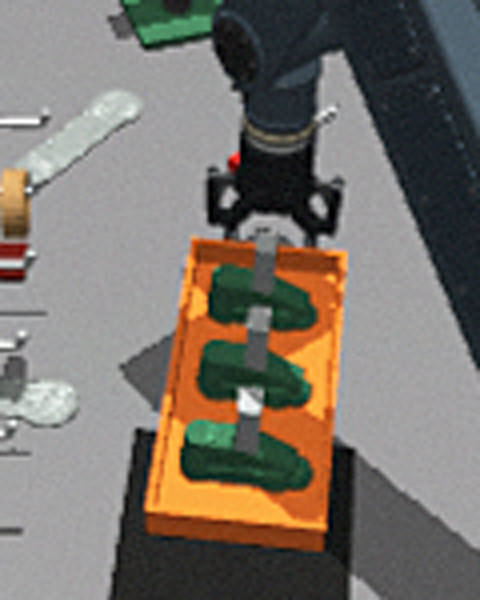

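The tray moves evenly at about 5 N, lasts standing. Continuing the push.

Emit:
{"op": "move_arm", "data": {
  "deltas": [
    [0.011,0,0,0,80],
    [0.023,0,0,0,80],
    [0.036,0,0,0,80],
    [0.049,0,0,0,80],
    [0.062,0,0,0,80],
    [0.075,0,0,0,80],
    [0.088,0,0,0,80],
    [0.101,0,0,0,80]
  ]
}}

```text
t: 33.55
tcp_pos: [0.4164, -0.2417, -0.0242]
tool_rot: [0.719, 0.695, -0.0, 0.0]
force: [1.2, -5.5, -0.4]
finger_gap: 0.799
```

Emit:
{"op": "move_arm", "data": {
  "deltas": [
    [0.013,0,0,0,80],
    [0.026,0,0,0,80],
    [0.039,0,0,0,80],
    [0.052,0,0,0,80],
    [0.065,0,0,0,80],
    [0.078,0,0,0,80],
    [0.091,0,0,0,80],
    [0.104,0,0,0,80]
  ]
}}

```text
t: 34.22
tcp_pos: [0.4178, -0.2, -0.0241]
tool_rot: [0.719, 0.695, 0.0, 0.0]
force: [-0.9, -4.8, -0.4]
finger_gap: 0.803
```

Emit:
{"op": "move_arm", "data": {
  "deltas": [
    [0.013,0,0,0,80],
    [0.026,0,0,0,80],
    [0.039,0,0,0,80],
    [0.052,0,0,0,80],
    [0.064,0,0,0,80],
    [0.074,0,0,0,80],
    [0.082,0,0,0,80],
    [0.086,0,0,0,80]
  ]
}}

```text
t: 34.88
tcp_pos: [0.4188, -0.1654, -0.0241]
tool_rot: [0.719, 0.695, 0.0, 0.0]
force: [-0.5, -5.5, 0.9]
finger_gap: 0.803
```

```bash
python3 -c "
from h import *
plan(.42,-.035,-.024,1.5358)
p,d=snap('side','s26');snap('top','t26')
I=cv2.imread('pics/s26.png');cv2.imwrite('pics/s26c.png',cv2.resize(I[150:330,270:390],(480,720)[:2],interpolation=cv2.INTER_CUBIC)[:600])
I=cv2.imread('pics/s26.png');cv2.imwrite('pics/s26c.png',cv2.resize(I[150:330,270:390],(400,600),interpolation=cv2.INTER_CUBIC))
"
```

```text
t 34.88 pos [ 0.4188 -0.1654 -0.0241] yaw 1.5362 gap 0.803 F [-0.5 -5.5  0.9] tilt 0.0001 -> d [ 0.3259 -0.0083 -0.0004] tw 0.001
```

View pics/s26c.png

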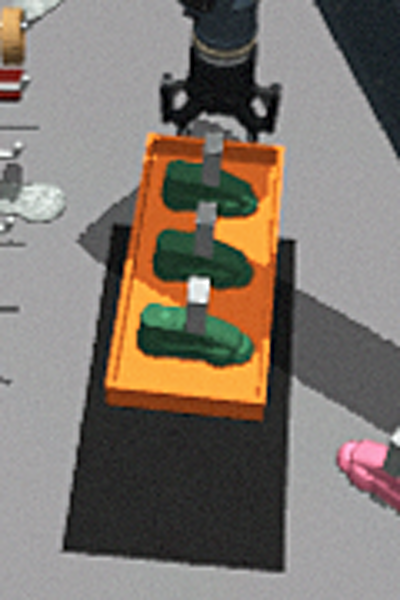

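View pics/t26.png

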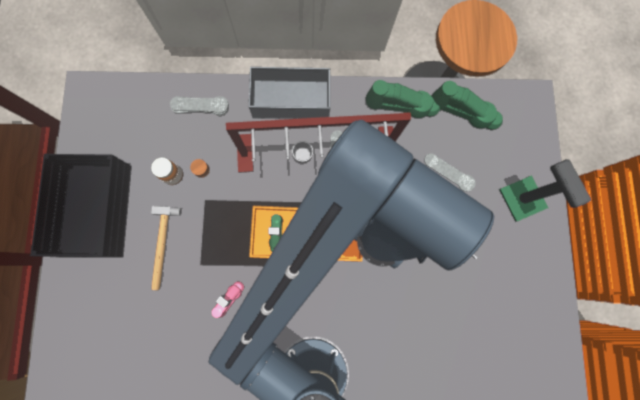

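```bash
python3 -c "
from h import *
def c(x,y): s=.3; return 270+(x+.5)*s-.5,150+(y+.5)*s-.5
T={n:ray('side',*c(*a),.035)[:2] for n,a in dict(a=(147,133),b=(286,148),c=(106,389),d=(266,404)).items()}
M={n:ray('side',*c(*a),0)[:2] for n,a in dict(a=(117,225),b=(295,240),c=(63,549),d=(284,571)).items()}
for X in (T,M):
  print({k:v.round(4).tolist() for k,v in X.items()}); print(sum(X.values())/4, 'yaws',-(X['c']-X['a'])[0]/(X['c']-X['a'])[1],-(X['d']-X['b'])[0]/(X['d']-X['b'])[1])
"
```

```text
{'a': [0.5011, -0.1565], 'b': [0.337, -0.148], 'c': [0.5109, 0.1967], 'd': [0.3502, 0.1996]}
[0.4247786  0.02296126] yaws -0.027834673914898255 -0.03774336164266936
{'a': [0.5251, -0.0427], 'b': [0.3217, -0.0396], 'c': [0.5352, 0.3537], 'd': [0.326, 0.3574]}
[0.42700324 0.15721802] yaws -0.025301774717022194 -0.010842425349499604
```

The tray is at about y 0.022, yaw −0.033; the mat centre is at about y 0.155, yaw −0.016. About 132 mm to go, with a slight turn of +0.017 rad.

Emit:
{"op": "move_arm", "data": {
  "deltas": [
    [0.006,0,0,0,80],
    [0.014,0,0,0,80],
    [0.024,0,0,-0.005,80],
    [0.036,0,0,-0.01,80],
    [0.049,0,0,-0.015,80],
    [0.062,0,0,-0.02,80],
    [0.075,0,0,-0.025,80],
    [0.088,0,0,-0.03,80]
  ]
}}

```text
t: 35.65
tcp_pos: [0.4203, -0.1309, -0.0242]
tool_rot: [0.714, 0.7, 0.0, 0.0]
force: [1.8, -5.1, 0.4]
finger_gap: 0.801
```

Emit:
{"op": "move_arm", "data": {
  "deltas": [
    [0.013,0,0,-0.004,80],
    [0.026,0,0,-0.007,80],
    [0.039,0,0,-0.007,80],
    [0.052,0,0,-0.007,80],
    [0.065,0,0,-0.007,80],
    [0.078,0,0,-0.007,80],
    [0.091,0,0,-0.007,80],
    [0.104,0,0,-0.007,80]
  ]
}}

```text
t: 36.32
tcp_pos: [0.4208, -0.089, -0.0242]
tool_rot: [0.713, 0.701, -0.0, 0.0]
force: [0.2, -5.5, 0.1]
finger_gap: 0.795
```

Emit:
{"op": "move_arm", "data": {
  "deltas": [
    [0.013,0,0,0,80],
    [0.026,0,0,0,80],
    [0.039,0,0,0,80],
    [0.051,0,0,0,80],
    [0.062,0,0,0,80],
    [0.07,0,0,0,80],
    [0.075,0,0,0,80],
    [0.078,0,0,0,80]
  ]
}}

```text
t: 36.98
tcp_pos: [0.421, -0.0577, -0.0242]
tool_rot: [0.713, 0.701, -0.0, -0.0]
force: [-0.4, -6.4, 1.2]
finger_gap: 0.803
```

```bash
python3 -c "
from h import *
plan(.42,-.033,-.024,1.5548)
p,d=snap('side','s27');snap('top','t27')
I=cv2.imread('pics/s27.png');cv2.imwrite('pics/s27c.png',cv2.resize(I[180:330,270:390],(480,600),interpolation=cv2.INTER_CUBIC))
I=cv2.imread('pics/t27.png');cv2.imwrite('pics/t27c.png',cv2.resize(I[190:290,190:350],(800,500),interpolation=cv2.INTER_CUBIC))
"
```

```text
t 36.98 pos [ 0.421  -0.0577 -0.0242] yaw 1.5545 gap 0.803 F [-0.4 -6.4  1.2] tilt 0.0007 -> d [ 0.0616 -0.0036 -0.0006] tw -0.001
```

View pics/s27c.png

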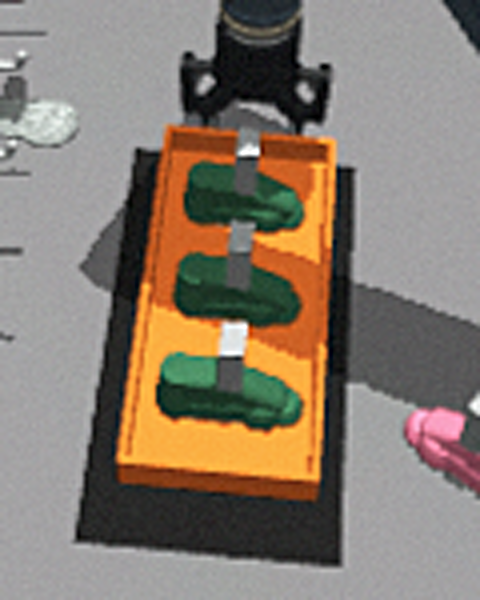

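View pics/t27c.png

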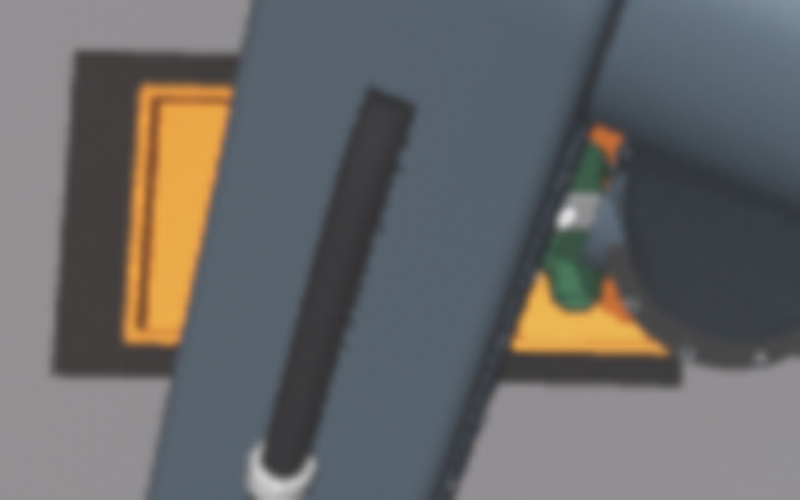

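```bash
python3 -c "
from h import *
def c(x,y): s=.25; return 270+(x+.5)*s-.5,180+(y+.5)*s-.5
T={n:ray('side',*c(*a),.035)[:2] for n,a in dict(a=(166,127),b=(337,140),c=(117,466),d=(320,486)).items()}
M={n:ray('side',*c(*a),0)[:2] for n,a in dict(a=(137,149),b=(355,169),c=(76,541),d=(341,566)).items()}
for X in (T,M):
  print({k:v.round(4).tolist() for k,v in X.items()}); print(sum(X.values())/4, 'yaws',-(X['c']-X['a'])[0]/(X['c']-X['a'])[1],-(X['d']-X['b'])[0]/(X['d']-X['b'])[1])
def c(x,y): s=.2; return 190+(x+.5)*s-.5,190+(y+.5)*s-.5
for n,a,z in [('tTL',(141,85),.035),('tBL',(123,345),.035),('tBR~',(672,353),.035),('mTL',(75,50),0),('mBL',(52,375),0),('mBR',(681,384),0)]: print(n,ray('top',*c(*a),z).round(4))
"
```

```text
{'a': [0.5009, -0.0444], 'b': [0.3409, -0.0436], 'c': [0.507, 0.3062], 'd': [0.3464, 0.3093]}
[0.42379504 0.13187722] yaws -0.01741465816882385 -0.01559885457638898
{'a': [0.5286, -0.0437], 'b': [0.3208, -0.0386], 'c': [0.5347, 0.3555], 'd': [0.3259, 0.358]}
[0.42751316 0.15778604] yaws -0.015292797936465178 -0.01281146453609196
tTL [0.5097 0.2986 0.035 ]
tBL [0.3471 0.3018 0.035 ]
tBR~ [ 0.3432 -0.0369  0.035 ]
mTL [0.5384 0.3509 0.    ]
mBL [0.3291 0.3541 0.    ]
mBR [ 0.3244 -0.0444  0.    ]
```

The yaws match now (−0.016 and −0.014), with about 26 mm left to centre.

Emit:
{"op": "move_arm", "data": {
  "deltas": [
    [0.005,0,0,0,80],
    [0.013,0,0,0,80],
    [0.024,0,0,0,80],
    [0.036,0,0,0,80],
    [0.047,0,0,0,80],
    [0.055,0,0,0,80],
    [0.06,0,0,0,80],
    [0.063,0,0,0,80]
  ]
}}

```text
t: 37.75
tcp_pos: [0.4213, -0.0325, -0.0243]
tool_rot: [0.713, 0.701, -0.0, -0.0]
force: [-0.1, -6.5, 1.2]
finger_gap: 0.798
```

Emit:
{"op": "move_arm", "data": {
  "deltas": [
    [0,0,0,0,80],
    [0,0,0,0,80],
    [-0.01,0,0,0,80],
    [-0.03,0,0,0,80],
    [-0.06,0,0,0,80],
    [-0.1,0,0,0,80],
    [-0.13,0,0,0,80],
    [-0.15,0,0,0,80]
  ]
}}

```text
t: 38.42
tcp_pos: [0.4203, -0.0938, -0.0245]
tool_rot: [0.713, 0.701, -0.0, -0.001]
force: [-0.4, -0.0, 0.3]
finger_gap: 0.801
```

Emit:
{"op": "move_arm", "data": {
  "deltas": [
    [0,0,-0.03,0,80],
    [0,0,-0.1,0,80],
    [0,0,-0.19,0,80],
    [0,0,-0.28,0,80],
    [0,0,-0.37,0,80],
    [0,0,-0.46,0,80],
    [0,0,-0.55,0,80],
    [0,0,-0.6,0,80]
  ]
}}

```text
t: 39.08
tcp_pos: [0.4213, -0.093, 0.2192]
tool_rot: [0.713, 0.701, 0.001, 0.002]
force: [1.1, -0.1, 0.5]
finger_gap: 0.803
```

Emit:
{"op": "move_arm", "data": {
  "deltas": [
    [-0.05,0,0,0,80],
    [-0.13,0,0,0,80],
    [-0.22,0,0,0,80],
    [-0.31,0,0,0,80],
    [-0.4,0,0,0,80],
    [-0.49,0,0,0,80],
    [-0.58,0,0,0,80],
    [-0.65,0,0,0,80]
  ]
}}

```text
t: 39.75
tcp_pos: [0.4154, -0.355, 0.2152]
tool_rot: [0.713, 0.701, 0.0, -0.001]
force: [0.3, 0.6, -0.6]
finger_gap: 0.804
```

```bash
python3 -c "
from h import *
plan(.42,-.033,-.024,1.5548)
p,d=snap('side','s28');snap('top','t28')
I=cv2.imread('pics/s28.png');cv2.imwrite('pics/s28c.png',cv2.resize(I[180:330,270:390],(480,600),interpolation=cv2.INTER_CUBIC))
I=cv2.imread('pics/t28.png');cv2.imwrite('pics/t28c.png',cv2.resize(I[190:290,190:350],(800,500),interpolation=cv2.INTER_CUBIC))
"
```

```text
t 39.75 pos [ 0.4154 -0.355   0.2152] yaw 1.5528 gap 0.804 F [ 0.3  0.6 -0.6] tilt 0.0012 -> d [ 0.8045 -0.0025  0.5987] tw -0.004
```

View pics/s28c.png

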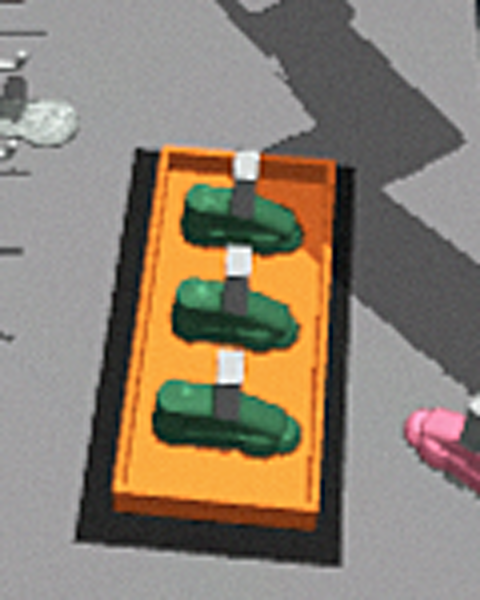

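View pics/t28.png

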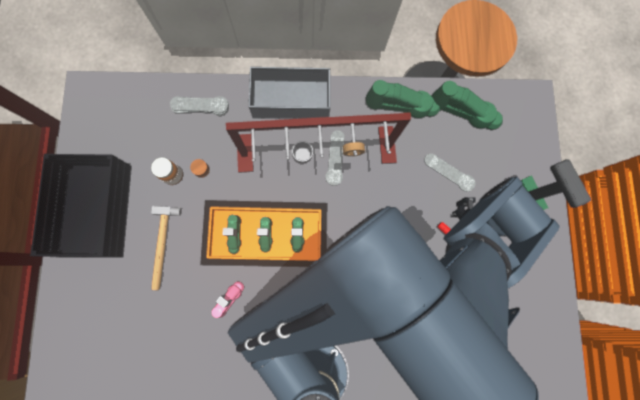

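View pics/t28c.png

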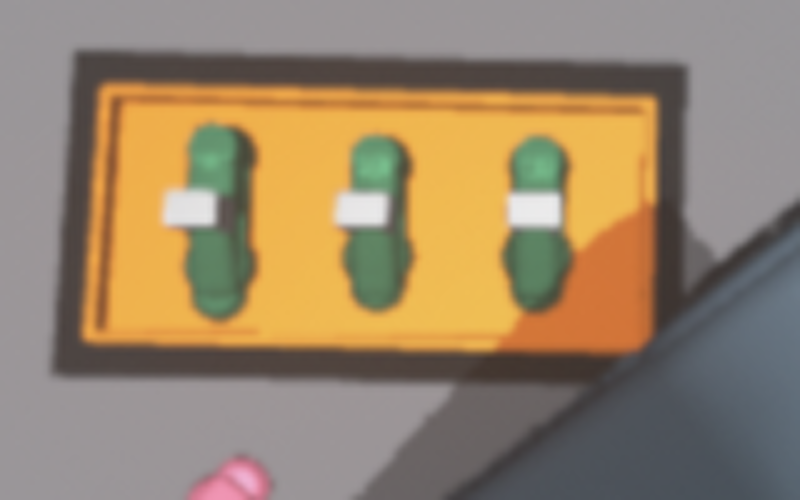

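The tray lies inside the mat with a margin all round and all three lasts stand. I'll check the numbers, back off a bit more and wait, in case the tray gets knocked.

```bash
python3 -c "
from h import *
def c(x,y): s=.2; return 190+(x+.5)*s-.5,190+(y+.5)*s-.5
R=lambda a,z: ray('top',*c(*a),z)[:2]
T=[R(a,.035) for a in [(100,83),(658,96),(83,343),(652,353)]]; M=[R(a,0) for a in [(75,50),(687,66),(52,375),(681,384)]]
for X in (T,M): print(np.round(X,4).tolist(),sum(X)/4,-(X[0]-X[1])[0]/(X[0]-X[1])[1],-(X[2]-X[3])[0]/(X[2]-X[3])[1])
"
```

```text
[[0.5108, 0.3243], [0.505, -0.0281], [0.3483, 0.3263], [0.3432, -0.0245]] [0.4268235 0.1494891] -0.016307442651880555 -0.014650171717894568
[[0.5384, 0.3509], [0.5309, -0.0486], [0.3291, 0.3541], [0.3244, -0.0444]] [0.43069164 0.15300762] -0.018705706699200512 -0.011908516382853163
```

Emit:
{"op": "move_arm", "data": {
  "deltas": [
    [-0.05,0,0,0,80],
    [-0.12,0,0,0,80],
    [-0.19,0,0,0,80],
    [-0.25,0,0,0,80],
    [-0.3,0,0,0,80],
    [-0.3,0,0,0,80],
    [-0.3,0,0,0,80],
    [-0.3,0,0,0,80]
  ]
}}

```text
t: 40.52
tcp_pos: [0.414, -0.4704, 0.215]
tool_rot: [0.713, 0.701, 0.001, -0.002]
force: [-0.9, 0.7, 0.5]
finger_gap: 0.799
```

Emit:
{"op": "move_arm", "data": {
  "deltas": [
    [0,0,0,0,80],
    [0,0,0,0,80],
    [0,0,0,0,80],
    [0,0,0,0,80],
    [0,0,0,0,80],
    [0,0,0,0,80],
    [0,0,0,0,80],
    [0,0,0,0,80]
  ]
}}

```text
t: 41.18
tcp_pos: [0.4145, -0.4726, 0.2157]
tool_rot: [0.713, 0.701, 0.0, -0.0]
force: [-0.3, -0.1, 0.2]
finger_gap: 0.795
```

Emit:
{"op": "move_arm", "data": {
  "deltas": [
    [0,0,0,0,80],
    [0,0,0,0,80],
    [0,0,0,0,80],
    [0,0,0,0,80],
    [0,0,0,0,80],
    [0,0,0,0,80],
    [0,0,0,0,80],
    [0,0,0,0,80]
  ]
}}

```text
t: 41.85
tcp_pos: [0.4145, -0.4726, 0.2157]
tool_rot: [0.713, 0.701, 0.0, -0.0]
force: [1.0, 0.7, 0.6]
finger_gap: 0.8
```

```bash
python3 -c "
from h import *
snap('side','s29');snap('top','t29')
a=cv2.imread('pics/t28.png').astype(int);b=cv2.imread('pics/t29.png').astype(int)
print(np.abs(a-b)[195:270,195:330].mean(), np.abs(cv2.imread('pics/side0.png').astype(int)-cv2.imread('pics/s29.png')).max(2)[250:400,:400].mean())
print(manip.sense()['t'])
"
```

```text
2.8372345679012345 12.334083333333334
41.95
```

View pics/s29.png

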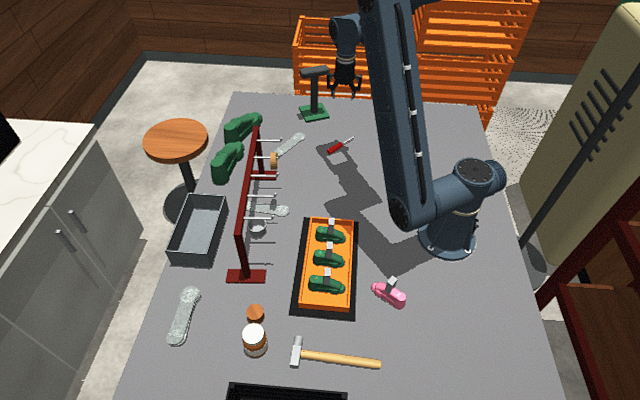

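View pics/t29.png

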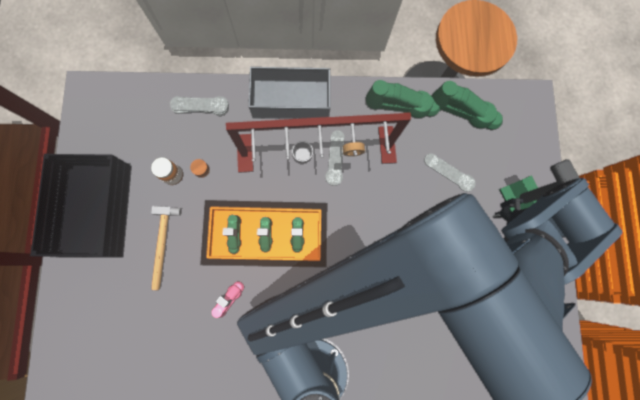

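The tray is centred on the mat within about 4 mm in x and y, its yaw differs by less than 0.005 rad, and the two views are steady. The roll hangs on its hook and the bystanders are where they were. Handing in.

```bash
python3 -c "
from h import *
print(manip.sign_off())"
```

```text
the job is handed in; nothing more can be done
None
```

The job is done and handed in at about 42 s. I lifted the three green lasts that were there off their hooks by the steel loops. Each was set upright in the tray, released only after about 6 N of contact. I then pushed the loaded tray along the bench onto the mat with the open fingers, at 5–6.5 N.

**Last checks (both cameras):**
- All three lasts are standing.
- The tray lies wholly on the mat. Its centre is about 4 mm off in x and 4 mm off in y, and its yaw differs by less than 0.005 rad.
- By eye, the roll is on its hook and the bystanders are unmoved. The arm is clear, and I saw no knock to the tray.

**What disagreed:** the cameras showed the fingertips about 30–40 mm higher than the TCP reading implied. My first grasp closed above the loop on nothing and disturbed nothing. From then on I set heights from the pictures and the contact force.

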